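# Load the lens barrel into the V-block of the check station and hold it clamped

## Task

Take the silver lens barrel from the blue tray and lay it gently in the V-block of the lens-check station, glass end towards the camera, its tube resting along the whole block and its thick black bezel hanging clear in front of it, then let go of it. Swing the red-gripped hold-down lever over it and press the lever fully down, so that its spring-loaded roller pushes the barrel onto both faces of the V. The lever has no latch, so finish while still holding it down, hands off the barrel itself; leave the black barrel, the power supply and the screwdriver where they are.

Things in the scene. Friction and masses are not known exactly. Their poses are not given: they have to be found in the camera images.
- silver_barrel: Silver lens barrel, loose, 100 to 200 g: bare aluminium tube 32 mm in diameter, 92 mm long, with a black bezel 36 mm in diameter, 14 mm long at its glass end. Origin on the axis, midway along the tube; +x along the axis to the glass (tube x -46 to +46 mm, bezel to +60 mm); may be rolled about x. It lies level in one of the two slots of the tray, axis 36 mm above the table.
- silver_glass (a point): Centre of the front glass of the silver barrel, on its axis, 60 mm from the barrel's origin along its +x.
- black_barrel: The black lens barrel: same shape, size and axes as the silver one, in the other slot of the tray. To be left alone.
- tray: Blue tray, fixed, 135 (x) by 175 mm (y), floor 5 mm thick, rim 9 mm high; origin under the middle of its slots. The slots run along x at y = -40 and +40 mm, glass to +x. Each carries its barrel on two V-notched ribs (26 to 36 mm either side of x = 0, 31 mm high). Between the ribs the tube hangs free, 15 mm above the floor; 48 mm separate the two tubes.
- station: Lens-check station, fixed: aluminium base plate 12 mm thick, x -95 to +150, y -105 to +45 mm. Origin on the table under the middle of the V-block, z up, +x from the V-block to the camera. Camera on the V's axis (front at x = 89, top at z = 78 mm), back light (x -87 to -74, top at z = 80 mm), two grey hinge cheeks (y -81 to -59, x 44 to 54 either side, top at z = 84 mm).
- v_axis (a point): Point on the V's axis, midway along the steel V-block, 58 mm above the table; axes as the station's. A seated barrel has its origin here, its +x along this x. 90 degree V, 74 mm long (x -37 to +37), 60 mm wide, edges 57 mm above the table. A relief open to both sides cuts it in the middle (x -23 to +23 mm, floor 22 mm above the table): fingers can straddle the tube there.
- v_left: The steel V face on the station's +y side (both saddles of it, x 23 to 37 mm and -37 to -23 mm), sloping 45 degrees; its origin is the station's.
- v_right: The steel V face on the station's -y side, mirror image of v_left; its origin is the station's.
- lever (a joint): Hold-down lever's angle, rad: 0 = fully down at its stop, 1.57 = upright, 1.9 = back stop. Starts at 1.6 to 1.8 and stays there by friction. Turns about lever_hinge along the station's x. On a seated barrel its roller meets the tube at about 0.12; from there to 0 its spring pushes back with about 2 rising to 7 N at the grip (6 to 14 N at the plunger), and lifts the lever if let go.
- lever_grip (a point): Middle of the lever's red grip: round bar 16 mm in diameter, 72 mm long, along the station's x, held at its ends by the lever's two flat arms; free between them, so fingers can take its middle across the station's y. At lever angle a it is at y = -70 + 132 cos a - 6 sin a, z = 76 + 132 sin a + 6 cos a (mm, station frame, x = 0).
- lever_hinge (a point): Point on the lever's hinge axis, at x = 0, y = -70, z = 76 mm of the station's frame. Axes as the station's.
- plunger: The lever's spring plunger: steel pin with a free-turning white roller (18 mm in diameter, 18 mm long, axis along the station's x), in the bridge between the lever's arms, 70 mm from the hinge; the roller comes down on the top of the tube midway along the V-block. Origin at the roller's centre.
- power_supply: Black power supply, loose, 115 by 50 by 32 mm; origin under its middle. To be left alone.
- screwdriver: Screwdriver lying on the bench, loose; origin under its middle, handle to -x. To be left alone.
There are look-alikes about, which are no part of the job. What is shaped like the silver_barrel but yellow is not meant.

How it is judged (in metres and radians):
On the way:
1. the silver barrel lies in the V, glass to the camera, let go, before the lever comes down (x of silver_barrel in the frame of v_axis between -0.01 and 0.01 m and y of silver_barrel in the frame of v_axis between -0.002 and 0.002 m and z of silver_barrel in the frame of v_axis between -0.003 and 0.002 m and angle between the x axis of silver_barrel and the x axis of v_axis, either way round below 0.05 rad and x of silver_glass in the frame of v_axis above 0.04 m and value of joint lever above 0.6 rad and contact force between the fingers and silver_barrel below 0.1 N and contact force between silver_barrel and v_left above 0.1 N and contact force between silver_barrel and v_right above 0.1 N and linear speed of silver_barrel below 0.03 m/s), for 0.2 s.
At the end, for the whole second after the job is handed in: Robot holds the lever down (below 0.04 rad), not touching the barrel; plunger presses the silver barrel with over 8 N, each V face carries over 3 N; barrel within 10 mm of the V's middle lengthwise, 2 mm across and in height (3 mm low), aligned to 0.05 rad, glass to the camera, still (x of silver_barrel in the frame of v_axis between -0.01 and 0.01 m and y of silver_barrel in the frame of v_axis between -0.002 and 0.002 m and z of silver_barrel in the frame of v_axis between -0.003 and 0.002 m and angle between the x axis of silver_barrel and the x axis of v_axis, either way round below 0.05 rad and x of silver_glass in the frame of v_axis above 0.04 m and value of joint lever below 0.04 rad and contact force between silver_barrel and v_left above 3 N and contact force between silver_barrel and v_right above 3 N and contact force between plunger and silver_barrel above 8 N and contact force between any of the fingers, the arm and lever above 1 N and contact force between each of the fingers, the arm and silver_barrel below 0.5 N and linear speed of silver_barrel below 0.02 m/s); the arm keeps its last pose, push and grip.
It fails at once if the barrel is dropped or slammed into the V (faster than 0.35 m/s just above it) (horizontal distance between silver_barrel and v_axis below 0.03 m and height (world z) of silver_barrel below 0.08 m and linear speed of silver_barrel above 0.35 m/s).
It fails at once if the black barrel is moved by more than 15 mm (distance of black_barrel from where it was at the start of the episode above 0.015 m).
It fails at once if the power supply is moved by more than 20 mm (distance of power_supply from where it was at the start of the episode above 0.02 m).
It fails at once if the screwdriver is moved by more than 20 mm (distance of screwdriver from where it was at the start of the episode above 0.02 m).
It also fails if it takes over 48 s, if anything falls off the work surface, if the arm or the gripper's body presses on something with over 40 N, if the wrist force passes 120 N, or if a joint passes its speed limit or range.

## Robot

A 6-joint arm with a two-finger parallel gripper is mounted at the origin on the work surface. World frame = base frame: x ahead of the robot, y to its left, z up, the work surface at z = 0. Lengths are in mm, angles in rad, forces in N, time in s.
With the tool pointing down it reaches from about 275 to 750 mm from the base axis. Payload 10.2 kg.
Tool frame: the origin (TCP) lies at the very end of the fingers, on their centre line; the grasp point (between the pads) lies 19 mm behind it; z points along the fingers, y is the direction in which the jaws open and shut (so a half turn about z gives the same grasp; the last joint's range is limited). The gripper opens to 85 mm and grips with 20 to 120 N. Pads are 22 mm wide; open, the fingers measure 114 mm over their backs; the gripper's body (76 mm by 85 mm) begins 54 mm behind the grasp point. The pads swing forward as they close: fully open they stand 13 mm farther back than shut.
Start: joints at [1.118, 0.313, 1.498, -0, 1.331, -0.223], TCP at [119.599, 511.202, 231.294] pointing down, gripper open.
Joint ranges: [-2.94, 2.94], [-0.97, 2.17], [0.19, 2.56], [-1.23, 4.37], [0.02, 3.11], [-2.88, 2.88]. Speed limits (rad/s): [2.39, 2.39, 3.01, 3.14, 3.14, 3.14].

## Interface

Orientations are given as a unit quaternion [x, y, z, w].
In Python, from station import bot, cams, trace, spot_point gives the robot as it stands.
- The arm moves only by the tool drive_tool, never from a script. Its argument "commands" is a list that holds one entry, the list of rows, each a list of 7 numbers: the shift along the tool's x, y, z in m, then the turn, a rotation vector about the tool's x, y, z in rad, then the gripper command: -1 is shut, 1 is fully open, values between are in proportion. A call has exactly 5 rows; each row is the pose to reach, as a shift and turn from the pose commanded when the call began, along the tool's axes at that moment; what a row does not reach only later rows make up. A row lasts 1/8 s, in which the tool goes at most 62.5 mm and 10.7 degrees, less where a joint would pass 70% of its speed; a pose out of reach is approached as far as the arm can. A call with a gripper value outside its range is refused whole. The fingers move at their own pace and stop on an object; "squeeze" is the grip in N (left out, the last holds). Time passes only in rows, so rows that repeat a pose let the fingers close, or fill a call up. It gives the time, the measured TCP pose, the force and the opening at its end, in the units of the state.
- bot.get_obs(): the state, without advancing time (a new reading comes with each control period).
- cams.snapshot(name): name is "scene" or "side" or "wrist"; returns the picture (480x640x3 uint8, blue, green, red); there is no depth.
- cams.camera_model(name): a dict with "intrinsics" (3x3 intrinsics, pixels), "k1" (the pictures are not rectified: a ray, as slopes to the right and down, at radius r is drawn at 1 + k1 r^2 times it, then the intrinsics apply), "rvec" (rotation vector, rad) and "tvec" (3), from world to camera coordinates, as OpenCV has them. Camera axes: x right, y down, z forward; pixel columns grow to the right and rows downward; lengths in mm; the calibration is good to about 2 mm. A picture is of the moment at which its call begins: read the wrist's pose just before it. camera_model takes no time and is no camera call; for the wrist camera it gives the pose at the moment of the call.
- bot.job_done(): hands the job in, once; it reports no verdict.
Trained networks look in the newest picture that a camera, given by its name, has taken for a name from the list of things; names that differ only in an ending like _2 or _b are one class to them, and where a whole thing is asked for, a point or a joint stands for the part that bears it (a point fixed in the world has none). Each returns a list of dicts, best first, with "conf" (0 to 1); they miss things now and then, are a little off and sometimes report something else, mostly with a low value. They report only what shows in the picture. A call takes as long as a camera call. They do not tell look-alikes from the thing itself.
- trace(query, camera): "pixels" (480x640 bool, what is visible of it) and "box" ([centre column, centre row, width, height] in pixels, round what is visible of it).
- spot_point(query, camera): "xy" ([column, row] in pixels: a listed point, or the origin of a listed thing).
The state is a dict: "clock": time; "q": joint angles; "dq": joint speeds; "joint_efforts": joint torques, N m; "tool_pos": TCP position; "tool_rot": TCP orientation; "contact_force": force on the tool from outside, world axes, zero at the start; "torque": the same for the moment, N m; "gripper_width": finger opening in mm.
Only numpy, scipy, OpenCV 4.12 (cv2) and the standard library are available. Lean on these libraries where they do the work, as an engineer would, in place of code of your own. Each camera call takes 0.05 s, during which the arm holds its last target.

## Working session

There is one attempt and no reset: what is moved stays moved. The work goes in short steps, Python scripts to look and compute and a tool call to move; the robot and the scene stay as the last step left them, time stands still between calls to the robot, and variables do not carry over. Pictures are saved under pics/ and viewed, and the job is handed in when it is done.

Besides the shell and the picture viewer there is one more tool, called after "Request:" by a JSON object that holds its "method" and its "body", one argument or row to a line. drive_tool: Moves the arm, as the interface text tells. Its arguments: {"type":"object","properties":{"commands":{"type":"array","items":{"type":"array","items":{"type":"array","items":{"type":"number"}}}},"squeeze":{"type":"number"}},"required":["commands"]}

```bash
mkdir -p pics; ls; python3 - <<'E'
from station import bot,cams,trace,spot_point
import cv2
print(bot.get_obs())
for n in ["scene","side","wrist"]:
    m=cams.camera_model(n); print(n,m)
    cv2.imwrite(f"pics/a_{n}.png",cams.snapshot(n))
print(bot.get_obs()['clock'])
E
```

```text
pics
{'clock': 0.0, 'q': array([ 1.11760397e+00,  3.13457718e-01,  1.49846934e+00,  7.58482518e-06,
        1.33102638e+00, -2.23394998e-01]), 'dq': array([-0.00034548, -0.00036951, -0.00094994,  0.00065874,  0.00026692,
        0.00099962]), 'joint_efforts': array([-5.62689274e-04, -4.12275267e+01, -2.59746695e+01, -2.07958469e-04,
        4.12357069e-03,  6.78606398e-07]), 'tool_pos': array([119.46849978, 510.94372302, 230.718997  ]), 'tool_rot': array([ 1.14646908e-01,  9.93406072e-01, -6.40608370e-04, -2.29282296e-04]), 'contact_force': array([0.41062402, 0.06441014, 0.01978068]), 'torque': array([0.02357151, 0.03117539, 0.01670212]), 'gripper_width': 85.53175852774123}
scene {'intrinsics': array([[525.40261863,   0.        , 311.87772201],
       [  0.        , 525.40261863, 244.68709605],
       [  0.        ,   0.        ,   1.        ]]), 'k1': -0.12295966864986135, 'rvec': array([ 1.74963938,  1.97153766, -0.67702683]), 'tvec': array([ -13.87071999, -442.21578666, 1479.66217399])}
side {'intrinsics': array([[458.14343969,   0.        , 316.91077406],
       [  0.        , 458.14343969, 238.96556586],
       [  0.        ,   0.        ,   1.        ]]), 'k1': -0.10786007150936758, 'rvec': array([ 0.3739541 , -2.61265648,  1.42728753]), 'tvec': array([628.87854506, 118.79240674, 801.18934338])}
wrist {'intrinsics': array([[391.79919874,   0.        , 319.989438  ],
       [  0.        , 391.79919874, 244.1075833 ],
       [  0.        ,   0.        ,   1.        ]]), 'k1': -0.024909015960467882, 'rvec': array([-2.29275469, -1.81702759, -0.23998596]), 'tvec': array([-523.32605944,  -33.96131207,  377.47919914])}
0.15
```

View pics/a_scene.png

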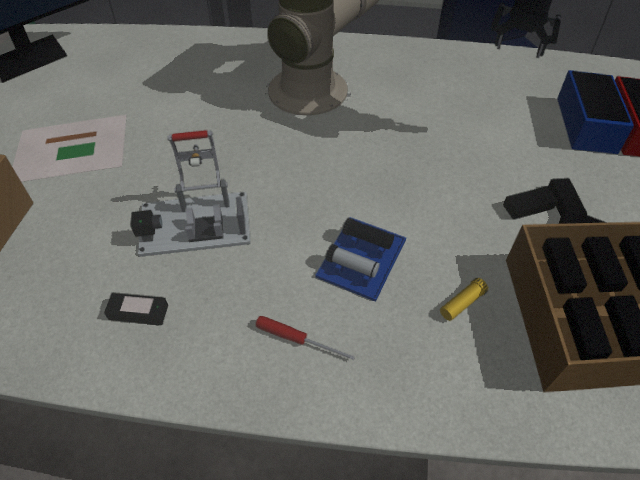

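View pics/a_side.png

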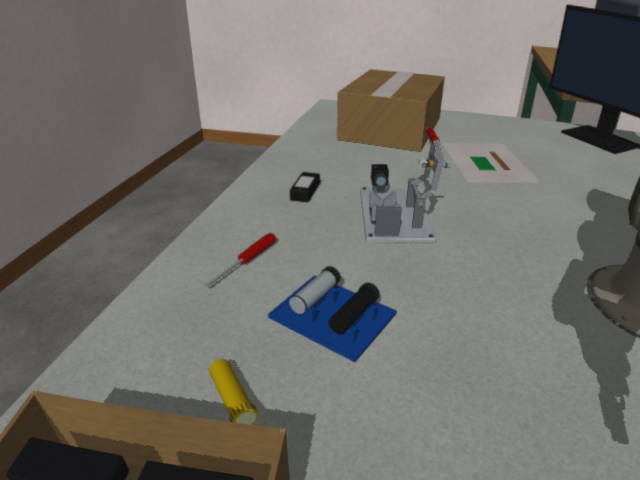

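View pics/a_wrist.png

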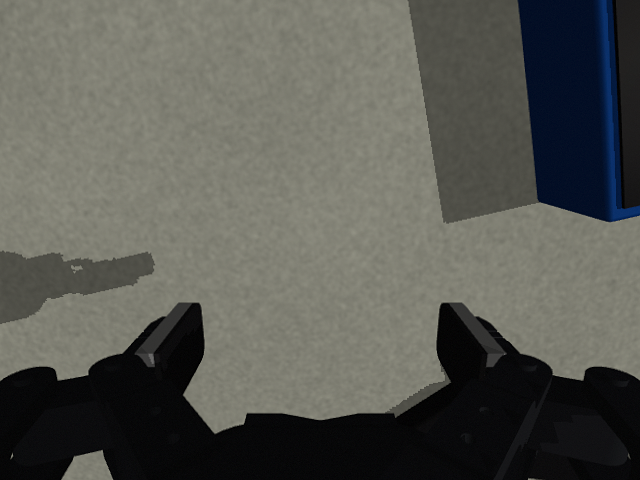

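The scene camera looks at the robot. The candidates for the barrel in that view are:
- **Silver tube:** about (355,262), in the blue tray. It is bare aluminium with its black bezel to the left, so it fits the description.
- **Black tube:** (367,233), in the other slot, so it's the one to leave alone.
- **Yellow tube:** (465,298), loose on the bench, a look-alike.

The station is at about (195,215) with its lever upright. The power supply is at (137,308) and the screwdriver at (300,337).

```bash
cat > h.py <<'E'
import numpy as np, cv2
from scipy.spatial.transform import Rotation as R
from scipy.optimize import least_squares
def cm(m):
    return np.array(m['intrinsics']),np.array([m['k1'],0,0,0,0.]),np.array(m['rvec'],float),np.array(m['tvec'],float)
def proj(P,m):
    K,d,r,t=cm(m); return cv2.projectPoints(np.array(P,float).reshape(-1,1,3),r,t,K,d)[0].reshape(-1,2)
def ray(uv,m):
    K,d,r,t=cm(m); n=cv2.undistortPoints(np.array([[uv]],float),K,d).ravel()
    Rm=cv2.Rodrigues(r)[0]; return -Rm.T@t, Rm.T@np.array([n[0],n[1],1])
def onz(uv,z,m):
    c,v=ray(uv,m); return c+v*(z-c[2])/v[2]
def tri(obs):
    A=np.zeros((3,3));b=np.zeros(3)
    for uv,m in obs:
        c,v=ray(uv,m);v=v/np.linalg.norm(v);M=np.eye(3)-np.outer(v,v);A+=M;b+=M@c
    return np.linalg.solve(A,b)
E
python3 - <<'E'
from h import *
from station import bot,cams,trace,spot_point
ms={n:cams.camera_model(n) for n in ["scene","side"]}
import collections
O=collections.defaultdict(list)
for n,zs in [("scene",None),("side",None)]:
    for q in ["silver_barrel","silver_glass","tray","v_axis","lever_grip","lever_hinge","station"]:
        r=spot_point(q,n)[:2]
        for x in r: print(n,q,np.round(x['xy'],1),round(x['conf'],2))
        if r: O[q].append((r[0]['xy'],ms[n]))
for q,o in O.items(): print(q,np.round(tri(o),1),np.round(onz(o[0][0],36,o[0][1]),1))
s=cv2.imread('pics/a_scene.png')
cv2.imwrite('pics/b.png',np.vstack([cv2.resize(s[205:305,310:430],(720,600))]))
cv2.imwrite('pics/c.png',cv2.resize(s[120:260,120:260],(600,600),interpolation=cv2.INTER_CUBIC))
print(bot.get_obs()['clock'])
E
```

```text
scene silver_barrel [355.1 261.7] 0.96
scene silver_barrel [459.4 301.2] 0.72
scene silver_glass [480.1 286.2] 0.9
scene silver_glass [328.  251.1] 0.74
scene tray [362.3 260.2] 0.87
scene v_axis [202.3 215.6] 0.61
scene lever_grip [192.3 134. ] 0.81
scene lever_hinge [201.4 186.6] 0.76
scene station [208.2 235.1] 0.82
side silver_barrel [313.7 290. ] 0.84
side silver_barrel [228.7 387.6] 0.79
side silver_glass [328.3 273.5] 0.7
side silver_glass [248.4 415.2] 0.56
side v_axis [384.9 198.9] 0.97
side v_axis [422.2 161.1] 0.41
side lever_grip [429.2 136.1] 0.78
side lever_hinge [415.5 188. ] 0.8
side station [381.4 218.1] 0.9
side station [305.6 192.6] 0.42
silver_barrel [610.3 177.4  37.2] [611.1 178.4  36. ]
silver_glass [621.1 360.3 148.4] [642.7 430.2  36. ]
tray [1397.9  171.9 1128.8] [605.7 192.7  36. ]
v_axis [ 542.  -155.8   56.1] [ 525.6 -163.6   36. ]
lever_grip [ 460.8 -169.9  209.9] [ 262.5 -258.4   36. ]
lever_hinge [ 479.7 -170.    83.2] [ 439.9 -187.9   36. ]
station [ 548.8 -151.6    4.1] [ 577.7 -137.2   36. ]
0.85
```

View pics/b.png

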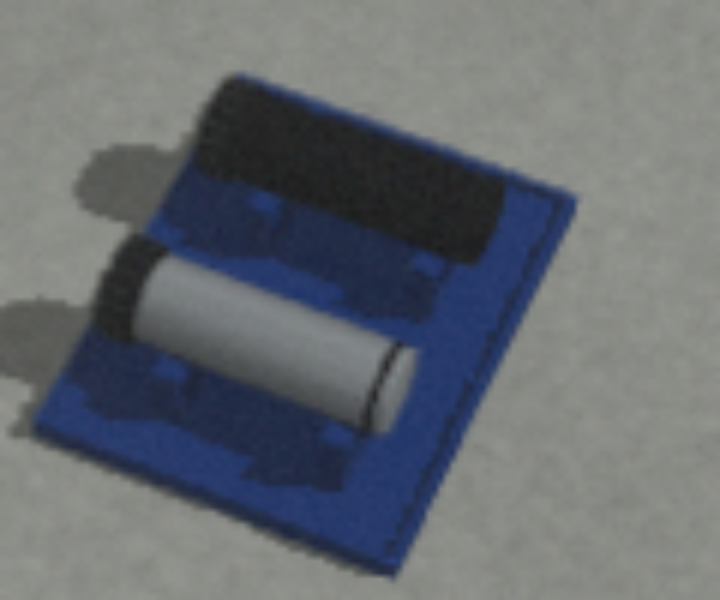

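View pics/c.png

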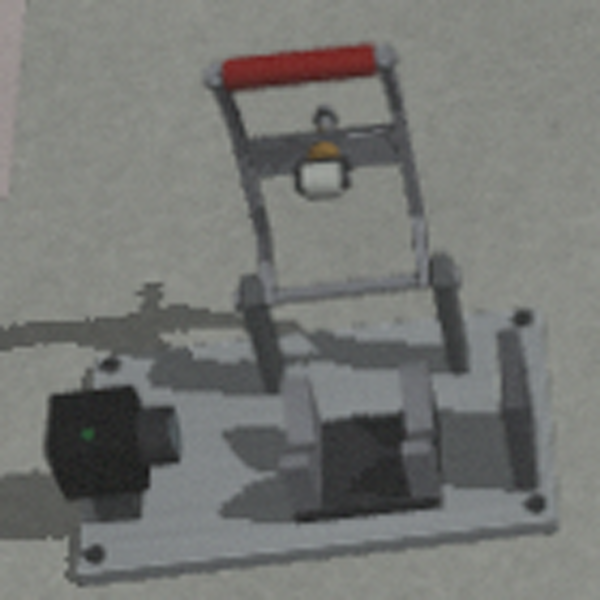

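Crop confirms it: the silver tube is at about (355,262), with its black bezel at about (333,253) on the left, towards world -y. In the station crop the camera is on the left and the hinge is on the robot side. So the station's +x is roughly world -y, and its +y roughly world +x. Next I'll fit rough poses.

```bash
python3 - <<'E'
from h import *
from station import bot,cams
ms={n:cams.camera_model(n) for n in ["scene","side","wrist"]}
S=ms['scene']
a=onz((375,269.7),36,S); b=onz((329.2,253.3),36,S); print(a,b,np.linalg.norm(a-b), np.degrees(np.arctan2(*(b-a)[1::-1])))
# station: plate corners, top surface z=12; crop c scale 4.2857 offset 120,120
k=600/140
pts={'(+150,+45)':(75,570),'(-95,+45)':(553,522),'(-95,-105)':(543,312),'(150,-105)':(92,365)}
loc=np.array([[150,45,12],[-95,45,12],[-95,-105,12],[150,-105,12]],float)
W=[]
for p in pts.values(): W.append(onz((120+p[0]/k,120+p[1]/k),12,S))
W=np.array(W);print(W.round(1))
def f(x):
    c,s=np.cos(x[2]),np.sin(x[2]); 
    P=loc[:,:2]@np.array([[c,s],[-s,c]])+x[:2]
    return (P-W[:,:2]).ravel()
r=least_squares(f,[540,-155,-1.57]); print(r.x,np.degrees(r.x[2]),r.fun.round(1))
w=ms['wrist']; o=bot.get_obs(); Rt=R.from_quat(o['tool_rot']).as_matrix()
c,v=ray((320,244),w); print('cam in tool',Rt.T@(c-o['tool_pos']),'dir',Rt.T@v); print(Rt)
E
```

```text
[626.31134042 219.70745961  36.        ] [596.01031929 123.80555166  36.        ] 100.57498610928064 -107.5343732396216
[[ 625.2 -288.    12. ]
 [ 567.5  -52.7   12. ]
 [ 426.1  -86.5   12. ]
 [ 490.5 -323.8   12. ]]
[ 549.54761019 -153.64464246   -1.31952187] -75.60303420739567 [ 5.2  0.2  2.   2.3 -1.9 -1.3 -5.4 -1.2]
cam in tool [  65.00079931   -1.39098177 -142.28186759] dir [-2.60160367e-01  5.27545181e-04  9.65565317e-01]
[[-9.73714889e-01  2.27770308e-01 -3.49786986e-05]
 [ 2.27770310e-01  9.73714889e-01 -3.36129715e-05]
 [ 2.64032428e-05 -4.06965599e-05 -9.99999999e-01]]
```

```bash
cat >> h.py <<'E'
def down(yh):
    "tool down, tool y heading yh (rad)"
    y=np.array([np.cos(yh),np.sin(yh),0]);z=np.array([0,0,-1.]);x=np.cross(y,z)
    return np.column_stack([x,y,z])
def delta(bot,pos,yh):
    o=bot.get_obs();Rt=R.from_quat(o['tool_rot']).as_matrix()
    d=Rt.T@(np.array(pos)-o['tool_pos'])/1000
    rv=R.from_matrix(Rt.T@down(yh)).as_rotvec()
    print('tcp',o['tool_pos'].round(1),'yh',np.degrees(np.arctan2(Rt[1,1],Rt[0,1])).round(2),'| shift m',d.round(4),'turn',rv.round(4),'t',o['clock'],'w',o['gripper_width'].round(1),'F',o['contact_force'].round(1))
E
python3 -c "
from h import *
from station import bot
delta(bot,[611,178,180],np.radians(-17.5))"
```

```text
Traceback (most recent call last):
  File "h.py", line 26, in delta
    print('tcp',o['tool_pos'].round(1),'yh',np.degrees(np.arctan2(Rt[1,1],Rt[0,1])).round(2),'| shift m',d.round(4),'turn',rv.round(4),'t',o['clock'],'w',o['gripper_width'].round(1),'F',o['contact_force'].round(1))
                                                                                                                                                          ^^^^^^^^^^^^^^^^^^^^^^^^
AttributeError: 'float' object has no attribute 'round'
```

```bash
sed -i "s/o\['gripper_width'\].round(1)/round(o['gripper_width'],1)/" h.py
python3 -c "
from h import *
from station import bot
delta(bot,[611,178,180],np.radians(-17.5))"
```

```text
tcp [119.6 511.2 231.3] yh 76.83 | shift m [-0.5544 -0.2125  0.0513] turn [-1.0000e-04  0.0000e+00  1.6464e+00] t 0.85 w 85.2 F [ 0.3 -0.1  0.4]
```

Request:
{"method": "drive_tool", "body": {
  "commands": [
    [[-0.055,-0.021,0.005,0,0,0.165,1],[-0.111,-0.043,0.01,0,0,0.33,1],[-0.166,-0.064,0.015,0,0,0.495,1],[-0.222,-0.085,0.02,0,0,0.66,1],[-0.277,-0.106,0.026,0,0,0.823,1]]
  ]
}}

```text
clock: 1.48
tool_pos: [366.7, 343.6, 205.4]
tool_rot: [0.505, 0.863, 0.0, 0.0]
contact_force: [-0.0, 0.5, -0.2]
gripper_width: 85.4
```

```bash
python3 -c "
from h import *
from station import bot
delta(bot,[611,178,180],np.radians(-17.5))"
```

```text
tcp [366.7 343.6 205.4] yh 29.36 | shift m [-0.2641  0.1317  0.0254] turn [ 6.000e-04 -4.000e-04  8.179e-01] t 1.475 w 85.4 F [-0.   0.5 -0.2]
```

Request:
{"method": "drive_tool", "body": {
  "commands": [
    [[-0.055,0.027,0.005,0,0,0.17,1],[-0.11,0.055,0.01,0,0,0.34,1],[-0.165,0.083,0.015,0,0,0.51,1],[-0.22,0.11,0.02,0,0,0.68,1],[-0.264,0.132,0.0255,0,0,0.818,1]]
  ]
}}

```text
clock: 2.1
tool_pos: [612.3, 179.1, 179.4]
tool_rot: [0.807, 0.591, 0.0, 0.0]
contact_force: [-0.2, 1.3, 0.5]
gripper_width: 85.5
```

```bash
python3 -c "
from h import *
from station import bot,cams
delta(bot,[611,178,180],np.radians(-17.5))
cv2.imwrite('pics/w1.png',cams.snapshot('wrist'))
delta(bot,[611,178,180],np.radians(-17.5))
"
```

```text
tcp [612.3 179.1 179.4] yh -17.53 | shift m [-0.0015 -0.0009 -0.0006] turn [ 0.0001 -0.     -0.0006] t 2.1 w 85.5 F [-0.2  1.3  0.5]
tcp [615.5 175.4 178. ] yh -18.04 | shift m [ 0.0011 -0.0051 -0.002 ] turn [ 0.001   0.0012 -0.0095] t 2.15 w 85.1 F [ 1.3 -3.6 -0.4]
```

View pics/w1.png

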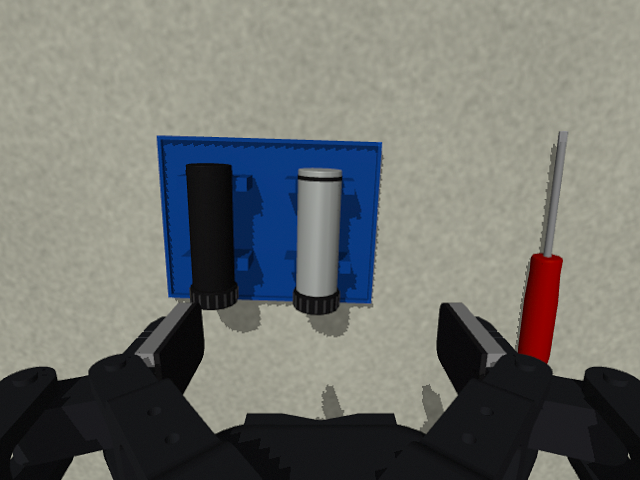

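```bash
cat > fitb.py <<'E'
from h import *
from station import bot,cams,trace
im=cams.snapshot('wrist'); m=cams.camera_model('wrist'); o=bot.get_obs()
im=cams.snapshot('wrist'); m=cams.camera_model('wrist'); o=bot.get_obs(); print(o['tool_pos'].round(2),np.abs(o['dq']).max())
rs=trace('silver_barrel','wrist')
for r in rs: print(r['conf'],r['box'],im[r['pixels']].mean())
best=max([r for r in rs if r['conf']>.3],key=lambda r:im[r['pixels']].mean())
M=best['pixels'].astype(np.uint8)
cs=max(cv2.findContours(M,cv2.RETR_EXTERNAL,cv2.CHAIN_APPROX_NONE)[0],key=len)
M[:]=cv2.fillPoly(M*0,[cv2.convexHull(cs)],1)
th=np.linspace(0,2*np.pi,60)
def hull(x,z=36.):
    c,s=np.cos(x[2]),np.sin(x[2]);P=[]
    for X,rad in [(-46,16),(46,16),(46,18),(60,18)]:
        P.append(np.column_stack([x[0]+c*X-s*rad*np.cos(th),x[1]+s*X+c*rad*np.cos(th),z+rad*np.sin(th)]))
    return cv2.convexHull(proj(np.vstack(P),m).astype(np.float32))[:,0]
pts=cv2.convexHull(cs)[:,0].astype(float)
# dense convex contour of mask
dense=np.vstack([np.linspace(pts[i],pts[(i+1)%len(pts)],6)[:-1] for i in range(len(pts))])
full=cs[:,0].astype(np.float32)
def f(x):
    h=hull(x); return [cv2.pointPolygonTest(h.reshape(-1,1,2),(float(p[0]),float(p[1])),True) for p in full]
r=least_squares(f,[611,178,np.radians(-107.5)],loss='soft_l1',x_scale=[1,1,.01],diff_step=1e-4)
print('barrel',r.x[:2].round(2),'yaw',np.degrees(r.x[2]).round(2),'res',np.abs(r.fun).mean().round(2))
cv2.polylines(im,[np.round(hull(r.x)).astype(int)],True,(0,0,255),1)
cv2.imwrite('pics/fitb.png',cv2.resize(im[120:340,140:400],None,fx=2.5,fy=2.5))
delta(bot,[r.x[0],r.x[1],60],r.x[2]+np.pi/2)
E
python3 fitb.py
```

```text
[611.56 179.25 178.58] 0.04883832124853827
0.68 [315.7, 241.4, 48.6, 151.5] 114.03937640630022
barrel [608.88 178.49] yaw -109.04 res 1.71
tcp [610.7 180.5 179.2] yh -17.21 | shift m [-0.0024 -0.001   0.1192] turn [-0.001   0.0003  0.0318] t 2.3 w 85.3 F [-0.   0.7 -0.3]
```

View pics/fitb.png

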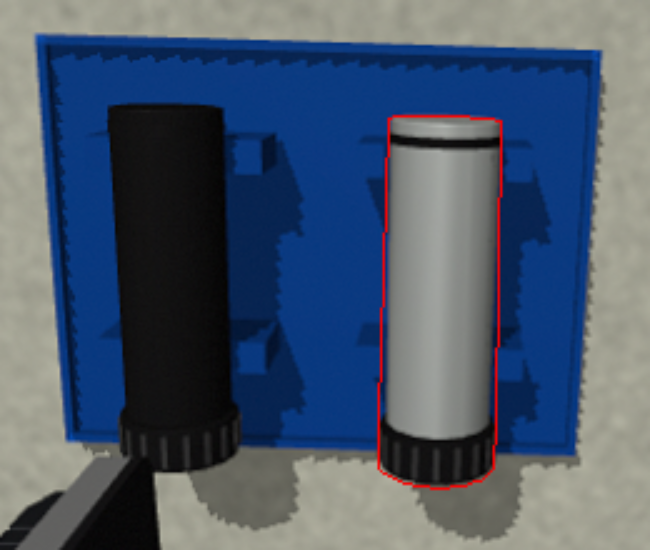

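The red outline fits the silver barrel, with its centre at about (443,300) in the crop. Its bezel is at the bottom, and the black neighbour is clear on the left. Going down to grasp.

Request:
{"method": "drive_tool", "body": {
  "commands": [
    [[-0.002,-0.001,0.03,0,0,0.025,0.6],[-0.0024,-0.001,0.075,0,0,0.025,0.6],[-0.0024,-0.001,0.12,0,0,0.025,0.6],[-0.0024,-0.001,0.15,0,0,0.025,0.6],[-0.0024,-0.001,0.164,0,0,0.025,0.6]]
  ]
}}

```text
clock: 2.92
tool_pos: [607.7, 179.8, 14.8]
tool_rot: [0.812, 0.584, -0.001, -0.0]
contact_force: [0.1, 0.4, -0.3]
gripper_width: 68.4
```

```bash
python3 -c "
from h import *
from station import bot,cams
delta(bot,[608.9,178.5,15],np.radians(-18.8))
a=cams.snapshot('wrist')
cv2.imwrite('pics/w2.png',a)
delta(bot,[608.9,178.5,15],np.radians(-18.8))
"
```

```text
tcp [607.7 179.8  14.8] yh -18.51 | shift m [-0.0008  0.0016 -0.0002] turn [-0.0017  0.0007  0.0051] t 2.925 w 68.4 F [ 0.1  0.4 -0.3]
tcp [607.5 179.6  13.9] yh -18.53 | shift m [-0.0006  0.0016 -0.0011] turn [-0.0026  0.0011  0.0047] t 2.975 w 68.3 F [-0.2 -0.1 -1.9]
```

View pics/w2.png

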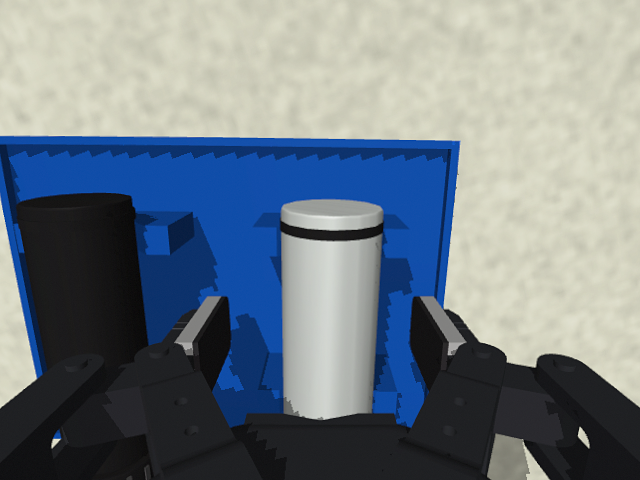

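The barrel is centred at about col 330 between the pads, whose midpoint is about col 320. That means shifting about 3 mm along tool +y, then closing.

Request:
{"method": "drive_tool", "body": {
  "commands": [
    [[0,0.003,0,0,0,0,0.6],[0,0.003,0,0,0,0,0.2],[0,0.003,0,0,0,0,-0.4],[0,0.003,0,0,0,0,-0.5],[0,0.003,0,0,0,0,-0.6]]
  ],
  "squeeze": 35
}}

```text
clock: 3.6
tool_pos: [610.5, 178.6, 16.8]
tool_rot: [0.812, 0.583, -0.001, -0.001]
contact_force: [-9.3, 2.0, 9.1]
gripper_width: 30.8
```

```bash
python3 -c "
from h import *
from station import bot,cams
o=bot.get_obs();print(o['joint_efforts'].round(2),o['torque'].round(2))
a=cams.snapshot('wrist')
cv2.imwrite('pics/w3.png',a)
delta(bot,[549,-153,160],np.radians(14.4))
"
```

```text
[ -2.56 -52.34 -23.5   -0.61  -2.31  -0.13] [ 0.26  1.53 -0.1 ]
tcp [610.5 178.5  16.8] yh -18.62 | shift m [-0.3339  0.0471 -0.1432] turn [-2.900e-03 -5.000e-04 -5.762e-01] t 3.65 w 31.1 F [-9.6  1.7  9.5]
```

View pics/w3.png

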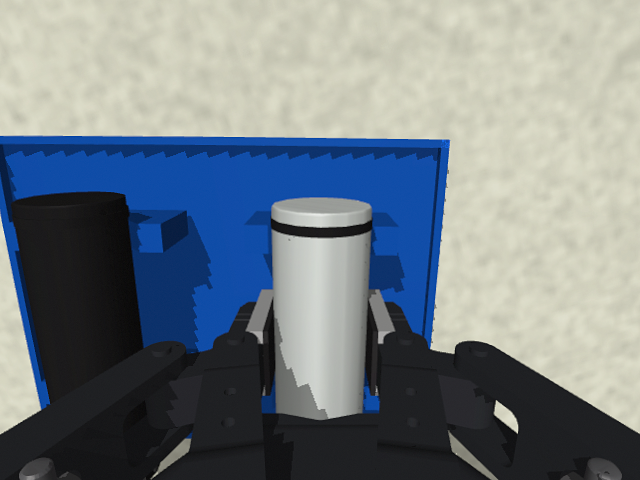

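Request:
{"method": "drive_tool", "body": {
  "commands": [
    [[0,0,-0.015,0,0,0,-0.6],[0,0,-0.045,0,0,0,-0.6],[0,0,-0.085,0,0,0,-0.6],[0,0,-0.125,0,0,0,-0.6],[0,0,-0.145,0,0,0,-0.6]]
  ]
}}

```text
clock: 4.28
tool_pos: [612.5, 177.9, 164.3]
tool_rot: [0.812, 0.583, 0.002, 0.001]
contact_force: [-0.2, 0.1, -2.6]
gripper_width: 31.2
```

```bash
python3 -c "
from h import *
from station import bot,cams
cams.snapshot('wrist');cams.snapshot('wrist')
delta(bot,[549,-153,160],np.radians(14.4))
a=cams.snapshot('wrist')
cv2.imwrite('pics/w4.png',a)
delta(bot,[549,-153,160],np.radians(14.4))
"
```

```text
tcp [612.9 178.  164.1] yh -18.62 | shift m [-0.3341  0.0451  0.0035] turn [ 0.0058 -0.0007 -0.5763] t 4.375 w 30.8 F [ 0.5  0.7 -1.3]
tcp [612.1 177.9 161.9] yh -18.62 | shift m [-0.3337  0.0459  0.0017] turn [ 2.400e-03 -3.000e-04 -5.764e-01] t 4.425 w 30.9 F [-0.7 -0.6 -2.4]
```

View pics/w4.png

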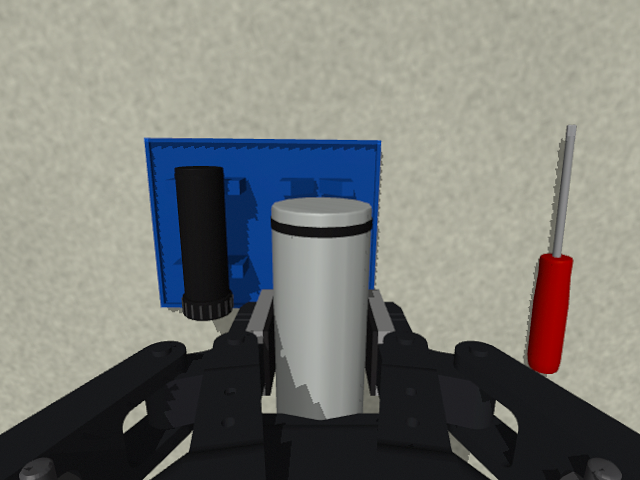

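```bash
python3 -c "
from h import *
from station import bot,cams
delta(bot,[617,-136,180],np.radians(14.4))
"
```

```text
tcp [612.1 177.9 161.9] yh -18.62 | shift m [-0.2959  0.1049 -0.0181] turn [ 2.400e-03 -3.000e-04 -5.764e-01] t 4.425 w 30.9 F [-0.7 -0.6 -2.4]
```

Request:
{"method": "drive_tool", "body": {
  "commands": [
    [[-0.03,0.011,-0.005,0,0,-0.06,-0.6],[-0.08,0.028,-0.01,0,0,-0.17,-0.6],[-0.135,0.048,-0.015,0,0,-0.28,-0.6],[-0.185,0.066,-0.018,0,0,-0.38,-0.6],[-0.235,0.083,-0.018,0,0,-0.47,-0.6]]
  ]
}}

```text
clock: 5.05
tool_pos: [614.9, -73.0, 177.7]
tool_rot: [0.653, 0.757, -0.0, -0.001]
contact_force: [0.2, -0.0, -1.8]
gripper_width: 31.0
```

```bash
python3 -c "
from h import *
from station import bot,cams
delta(bot,[617,-136,180],np.radians(14.4))
"
```

```text
tcp [614.9 -73.  177.7] yh 8.47 | shift m [-0.0626 -0.0072 -0.0023] turn [-0.0013 -0.0007 -0.1034] t 5.05 w 31.0 F [ 0.2 -0.  -1.8]
```

Request:
{"method": "drive_tool", "body": {
  "commands": [
    [[-0.035,-0.004,-0.001,0,0,-0.06,-0.6],[-0.055,-0.006,-0.002,0,0,-0.09,-0.6],[-0.0626,-0.0072,-0.0023,0,0,-0.103,-0.6],[-0.0626,-0.0072,-0.0023,0,0,-0.103,-0.6],[-0.0626,-0.0072,-0.0023,0,0,-0.103,-0.6]]
  ]
}}

```text
clock: 5.68
tool_pos: [617.2, -133.2, 180.8]
tool_rot: [0.614, 0.789, -0.0, -0.0]
contact_force: [0.3, 0.2, -0.6]
gripper_width: 30.4
```

```bash
cat > snapw.py <<'E'
from h import *
from station import bot,cams
import pickle,sys
m=cams.camera_model('wrist');o=bot.get_obs()
a=cams.snapshot('wrist');cv2.imwrite(f'pics/{sys.argv[1]}.png',a)
pickle.dump((m,o),open(f'pics/{sys.argv[1]}.pkl','wb'))
print(o['clock'],o['tool_pos'].round(2),np.abs(o['dq']).max().round(3),o['contact_force'].round(1))
E
python3 snapw.py w5
```

```text
5.675 [ 617.24 -133.25  180.84] 0.004 [ 0.3  0.2 -0.6]
```

View pics/w5.png

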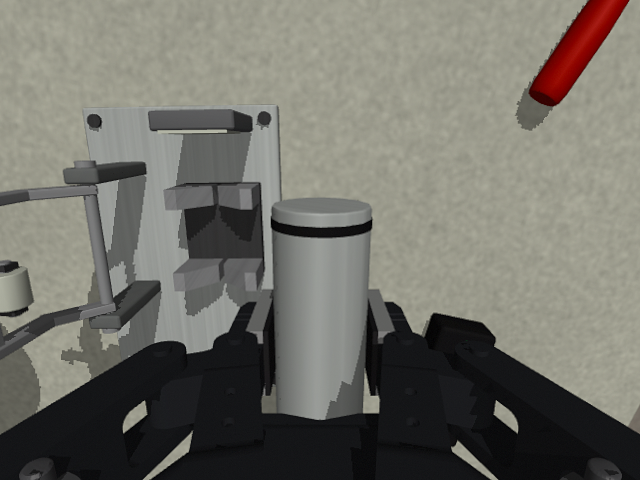

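```bash
python3 -c "
import cv2
a=cv2.imread('pics/w5.png');cv2.imwrite('pics/w5c.png',cv2.resize(a[90:340,60:310],(800,800),interpolation=cv2.INTER_CUBIC)[:600])
cv2.imwrite('pics/w5d.png',cv2.resize(a[150:340,60:310],(789,600),interpolation=cv2.INTER_CUBIC))"
```

```text
(no output)
```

View pics/w5c.png

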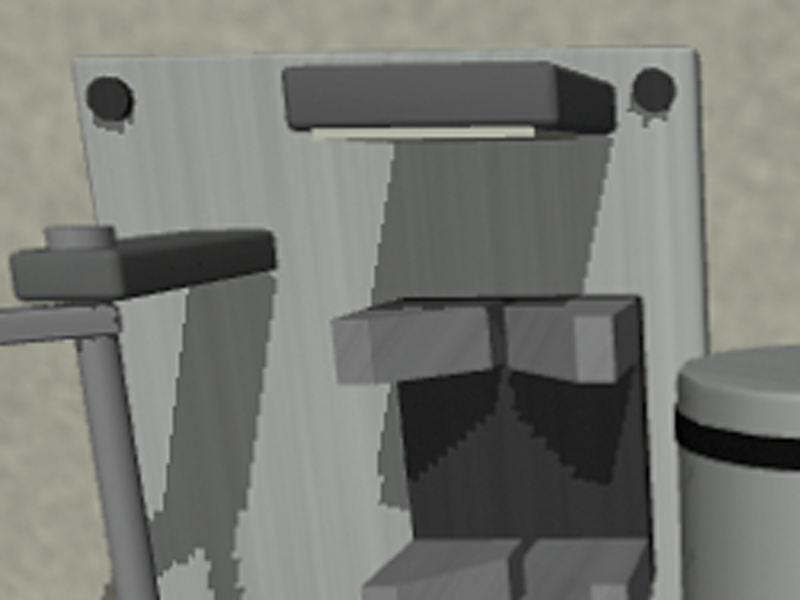

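```bash
cat > fits.py <<'E'
from h import *
import pickle
m,o=pickle.load(open('pics/w5.pkl','rb'))
C=[(-95,-105,12,75,58),(-95,45,12,697,48),(-23,-30,57,338,383),(-23,-21.6,57,373,383),(-23,21.6,57,577,383),(-23,30,57,615,383),(-37,-30,57,332,318),(-37,21.6,57,573,318),(-54,-59,84,122,250),(-44,-59,84,118,300)]
C=np.array(C,float);uv=C[:,3:]/3.2+[60,90]-.35
def W(x,P):
    c,s=np.cos(x[2]),np.sin(x[2]);return np.column_stack([x[0]+c*P[:,0]-s*P[:,1],x[1]+s*P[:,0]+c*P[:,1],P[:,2]])
f=lambda x:(proj(W(x,C[:,:3]),m)-uv).ravel()
r=least_squares(f,[549,-153,-1.32],loss='soft_l1');print(r.x,np.degrees(r.x[2]));print(f(r.x).reshape(-1,2).round(1))
E
python3 fits.py
```

```text
[ 544.40951582 -157.56281461   -1.31973498] -75.61524465919825
[[-2.5 -1.4]
 [ 0.1 -0.2]
 [ 0.   0.4]
 [ 1.2  0.4]
 [-0.1  0.1]
 [ 0.2  0. ]
 [-0.2  0.4]
 [ 0.  -0. ]
 [-2.  -0.6]
 [ 1.6  0.4]]
```

```bash
cat > fitg.py <<'E'
from h import *
import pickle,sys
m,o=pickle.load(open('pics/w5.pkl','rb'))
im=cv2.imread('pics/w5.png')
Rt=R.from_quat(o['tool_rot']).as_matrix()
th=np.linspace(0,2*np.pi,73)[:-1]
def circ(x,X):  # x: t (barrel origin along tool x), y, z, pitch, yaw
    p=np.column_stack([np.full(72,-X),16*np.cos(th),16*np.sin(th)])
    p=R.from_euler('zy',[x[4],x[3]]).apply(p)+[x[0],x[1],x[2]]
    return proj(p@Rt.T+o['tool_pos'],m)
for x in [(0,0,-21,0,0),(0,-1.5,-21,0,0),(3,0,-21,0,0)]:
    c=circ(x,-46); print(x,c.min(0).round(1),c.max(0).round(1))
    c=circ(x,46); print('   front',c.min(0).round(1),c.max(0).round(1))
cv2.imwrite('pics/w5e.png',cv2.resize(im[180:440,250:400],(450,780)))
c=circ((0,-1.5,-21,0,0),-46);cv2.polylines(im,[np.round(c).astype(int)],True,(0,0,255),1)
cv2.imwrite('pics/w5f.png',cv2.resize(im[180:440,230:420],None,fx=2.3,fy=2.3))
E
python3 fitg.py
```

```text
(0, 0, -21, 0, 0) [268.2 192.3] [371.8 207.8]
   front [277.2 415.2] [363.2 479.6]
(0, -1.5, -21, 0, 0) [263.3 192.3] [367.  207.9]
   front [273.2 415.2] [359.1 479.6]
(3, 0, -21, 0, 0) [267.9 183.7] [372.1 196.8]
   front [277. 409.] [363.4 472.5]
```

View pics/w5f.png

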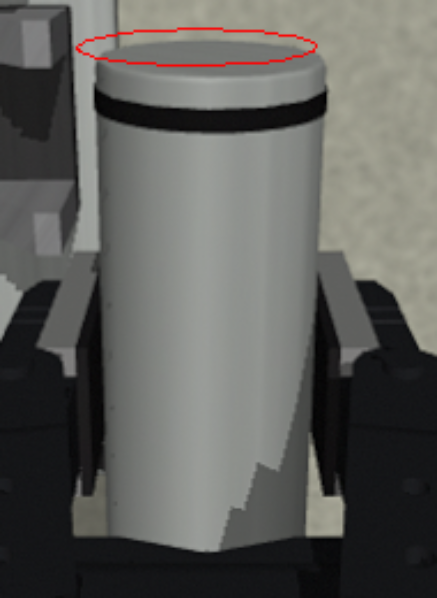

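```bash
python3 -c "
from h import *
from station import bot,cams
delta(bot,[544.8,-157.5,130],np.radians(14.4))
"
```

```text
tcp [ 617.3 -133.3  181. ] yh 14.25 | shift m [-0.0056 -0.0762  0.051 ] turn [-0.0002 -0.0003 -0.0026] t 5.725 w 31.1 F [-0.3  0.3 -2.7]
```

Request:
{"method": "drive_tool", "body": {
  "commands": [
    [[-0.003,-0.03,0.01,0,0,-0.002,-0.6],[-0.0056,-0.065,0.025,0,0,-0.0026,-0.6],[-0.0056,-0.076,0.045,0,0,-0.0026,-0.6],[-0.0056,-0.0762,0.051,0,0,-0.0026,-0.6],[-0.0056,-0.0762,0.051,0,0,-0.0026,-0.6]]
  ]
}}

```text
clock: 6.35
tool_pos: [545.4, -158.0, 130.3]
tool_rot: [0.613, 0.79, 0.0, 0.0]
contact_force: [0.4, -0.4, -1.5]
gripper_width: 30.7
```

```bash
python3 snapw.py w6; python3 -c "
from station import cams
import cv2
a=cams.snapshot('scene');cv2.imwrite('pics/s6.png',cv2.resize(a[0:280,90:370],(800,800))[:600+200][200:])
a=cams.snapshot('side');cv2.imwrite('pics/d6.png',cv2.resize(a[60:260,320:520],(600,600)))"
```

```text
6.35 [ 545.4  -157.98  130.3 ] 0.017 [ 0.4 -0.4 -1.5]
```

View pics/w6.png

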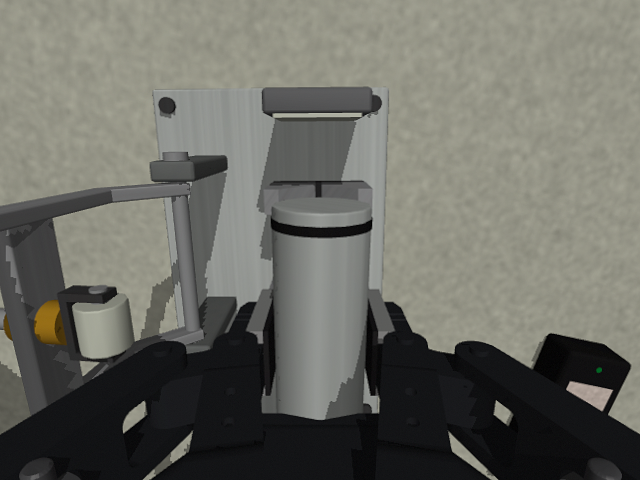

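View pics/s6.png

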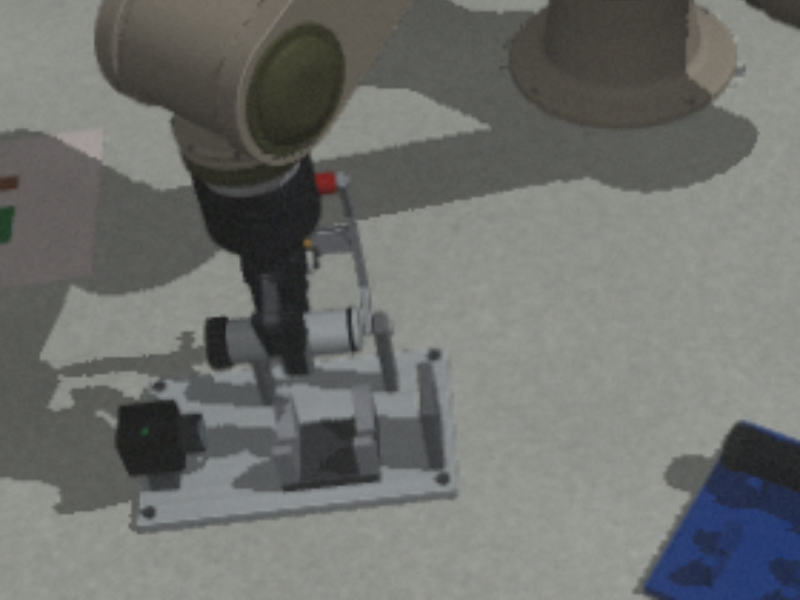

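View pics/d6.png

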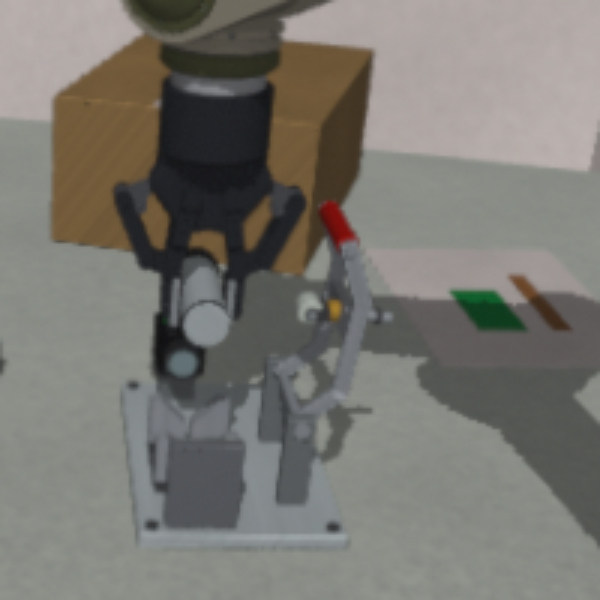

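```bash
cat > chk.py <<'E'
from h import *
import pickle
m,o=pickle.load(open('pics/w6.pkl','rb'))
Rt=R.from_quat(o['tool_rot']).as_matrix()
for uv in [(38,468),(600,468),(168,350),(10,445)]:
    c,v=ray(uv,m);c=Rt.T@(c-o['tool_pos']);v=Rt.T@v
    for X in (0,8,14): print(uv,X,(c+v*(X-c[0])/v[0]).round(1))
st=np.array([544.4,-157.56,-1.3197])
c,s=np.cos(st[2]),np.sin(st[2]);S=np.array([[c,-s],[s,c]])
def W(P): P=np.array(P,float);return np.append(S@P[:2]+st[:2],P[2])
for a in (1.55,1.6,1.65,1.7,1.75,1.8):
    y=-70+70*np.cos(a)+1.4*np.sin(a); z=76+70*np.sin(a)-1.4*np.cos(a)
    g=[0,-70+132*np.cos(a)-6*np.sin(a),76+132*np.sin(a)+6*np.cos(a)]
    print(a,round(y,1),round(z,1),'roller',proj([W((0,y,z))],m).round(0),'grip scene',proj([W(g)],cams.camera_model('scene')).round(1) if 0 else '')
from station import cams
M=cams.camera_model('scene');D=cams.camera_model('side')
for a in (1.55,1.6,1.65,1.7,1.75,1.8):
    g=[W([X,-70+132*np.cos(a)-6*np.sin(a),76+132*np.sin(a)+6*np.cos(a)]) for X in (-36,0,36)]
    print(a,proj(g,M).round(1).tolist(),proj(g,D).round(1).tolist())
E
python3 chk.py
```

```text
(38, 468) 0 [  0.  -57.4 -78.9]
(38, 468) 8 [  8.  -50.3 -86.8]
(38, 468) 14 [ 14.  -44.9 -92.7]
(600, 468) 0 [  0.   56.7 -79. ]
(600, 468) 8 [  8.   49.6 -86.9]
(600, 468) 14 [ 14.   44.3 -92.9]
(168, 350) 0 [  0.  -48.  -32.3]
(168, 350) 8 [  8. -42. -46.]
(168, 350) 14 [ 14.  -37.5 -56.3]
(10, 445) 0 [  0.  -67.9 -72.8]
(10, 445) 8 [  8.  -59.4 -81.5]
(10, 445) 14 [ 14.  -53.1 -88. ]
1.55 -67.1 146.0 roller [[129. 324.]] grip scene 
1.6 -70.6 146.0 roller [[120. 324.]] grip scene 
1.65 -74.1 145.9 roller [[110. 324.]] grip scene 
1.7 -77.6 145.6 roller [[101. 323.]] grip scene 
1.75 -81.1 145.1 roller [[ 92. 323.]] grip scene 
1.8 -84.5 144.5 roller [[ 84. 322.]] grip scene 
1.55 [[206.2, 138.1], [188.4, 139.9], [170.6, 141.8]] [[427.0, 140.5], [424.1, 134.4], [421.3, 128.7]]
1.6 [[206.2, 136.0], [188.5, 137.9], [170.7, 139.8]] [[430.3, 140.7], [427.2, 134.6], [424.3, 128.9]]
1.65 [[206.3, 134.2], [188.6, 136.0], [171.0, 137.9]] [[433.4, 141.1], [430.3, 135.0], [427.3, 129.2]]
1.7 [[206.4, 132.4], [188.8, 134.3], [171.2, 136.2]] [[436.6, 141.6], [433.3, 135.5], [430.3, 129.7]]
1.75 [[206.5, 130.9], [189.0, 132.7], [171.5, 134.6]] [[439.7, 142.3], [436.3, 136.2], [433.2, 130.4]]
1.8 [[206.6, 129.5], [189.2, 131.3], [171.8, 133.1]] [[442.7, 143.2], [439.3, 137.0], [436.1, 131.2]]
```

```bash
python3 -c "
import cv2
a=cv2.imread('pics/w6.png');cv2.imwrite('pics/w6c.png',cv2.resize(a[80:230,240:400],(800,750),interpolation=cv2.INTER_CUBIC)[:600])"
```

```text
(no output)
```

View pics/w6c.png

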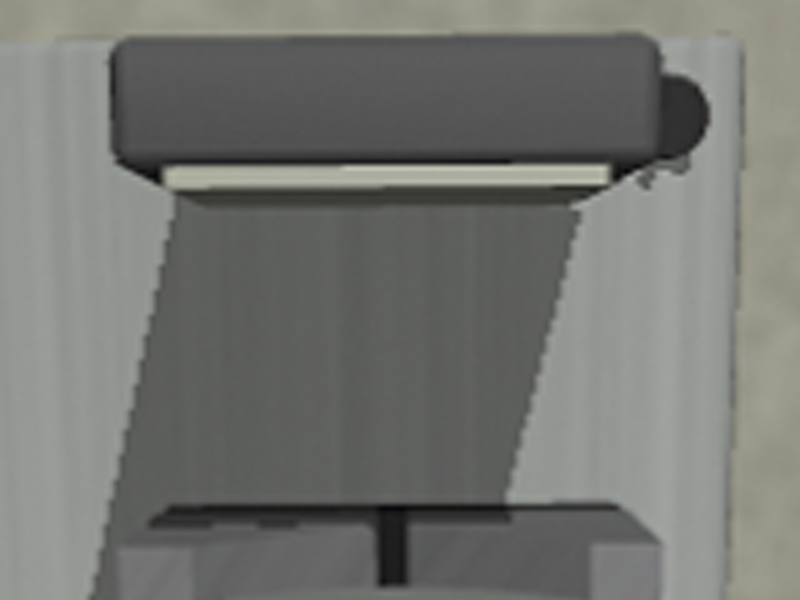

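```bash
cat > fit6.py <<'E'
from h import *
import pickle
m,o=pickle.load(open('pics/w6.pkl','rb'))
C=np.array([(-37,-30,57,118,543),(-37,30,57,662,541),(-37,-21.6,57,190,544),(-37,21.6,57,592,543),(-95,45,12,742,40)],float)
uv=C[:,3:]/5+[240,80]-.4
def W(x,P):
    c,s=np.cos(x[2]),np.sin(x[2]);return np.column_stack([x[0]+c*P[:,0]-s*P[:,1],x[1]+s*P[:,0]+c*P[:,1],P[:,2]])
f=lambda x:(proj(W(x,C[:,:3]),m)-uv).ravel()
r=least_squares(f,[545,-157,-1.32]);print(r.x,np.degrees(r.x[2]));print(f(r.x).reshape(-1,2).round(1))
Rt=R.from_quat(o['tool_rot']).as_matrix()
c,s=np.cos(r.x[2]),np.sin(r.x[2])
d=o['tool_pos'][:2]-r.x[:2];print('tcp in station',c*d[0]+s*d[1],-s*d[0]+c*d[1],'tool y heading',np.degrees(np.arctan2(Rt[1,1],Rt[0,1])))
E
python3 fit6.py
```

```text
[ 544.0524237  -157.49932302   -1.31534449] -75.36368803502369
[[-0.4  0.5]
 [ 0.   0.4]
 [ 0.5  0.2]
 [-1.2  0. ]
 [ 1.3 -1.3]]
tcp in station 0.8052673164560586 1.184945536728628 tool y heading 14.392939315071756
```

Request:
{"method": "drive_tool", "body": {
  "commands": [
    [[0.001,-0.003,0.02,0.085,0,0,-0.6],[0.001,-0.0048,0.04,0.17,0,0,-0.6],[0.001,-0.0048,0.06,0.17,0,0,-0.6],[0.001,-0.0048,0.076,0.17,0,0,-0.6],[0.001,-0.0048,0.084,0.17,0,0,-0.6]]
  ]
}}

```text
clock: 7.12
tool_pos: [539.9, -158.6, 45.6]
tool_rot: [0.611, 0.787, -0.067, -0.052]
contact_force: [-0.3, -0.3, -0.9]
gripper_width: 31.1
```

```bash
python3 snapw.py w7; python3 -c "
from station import cams
import cv2
a=cams.snapshot('side');cv2.imwrite('pics/d7.png',cv2.resize(a[60:260,320:520],(600,600)))"
```

```text
7.125 [ 539.9  -158.58   45.58] 0.118 [-0.3 -0.3 -0.9]
```

View pics/w7.png

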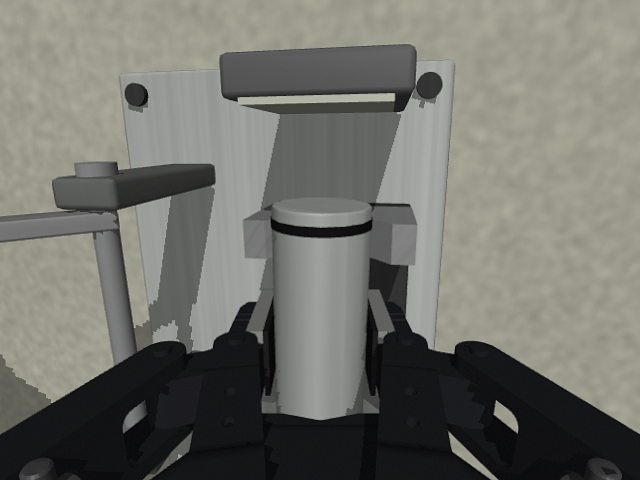

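View pics/d7.png

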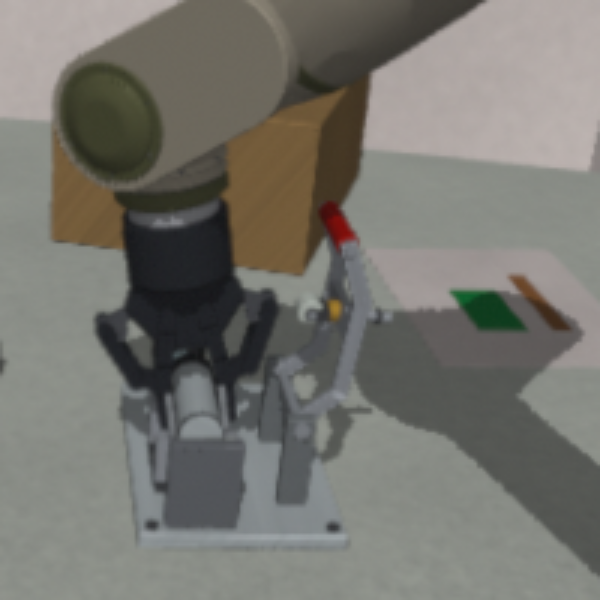

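```bash
python3 -c "
import cv2
a=cv2.imread('pics/w7.png');cv2.imwrite('pics/w7c.png',cv2.resize(a[190:290,230:430],(800,400),interpolation=cv2.INTER_CUBIC))"
```

```text
(no output)
```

View pics/w7c.png

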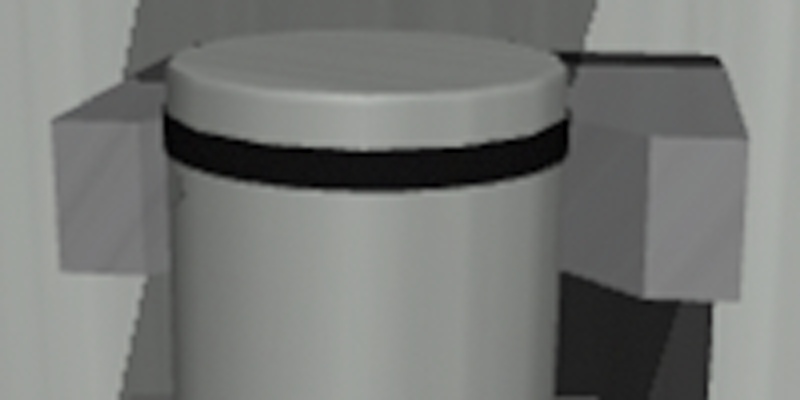

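```bash
cat > fit7.py <<'E'
from h import *
import pickle
m,o=pickle.load(open('pics/w7.pkl','rb'))
C=np.array([(-37,-30,57,52,121),(-37,30,57,747,137),(-23,-30,57,62,272),(-23,30,57,740,300),(-37,21.6,57,648,135),(-23,21.6,57,643,297)],float)
uv=C[:,3:]/4+[230,190]-.4
def W(x,P):
    c,s=np.cos(x[2]),np.sin(x[2]);return np.column_stack([x[0]+c*P[:,0]-s*P[:,1],x[1]+s*P[:,0]+c*P[:,1],P[:,2]+x[3]])
f=lambda x:(proj(W(x,C[:,:3]),m)-uv).ravel()
r=least_squares(f,[545,-157,-1.32,0]);print(r.x,np.degrees(r.x[2]));print(f(r.x).reshape(-1,2).round(1))
Rt=R.from_quat(o['tool_rot']).as_matrix()
c,s=np.cos(r.x[2]),np.sin(r.x[2])
for by in (0,.6):
    p=o['tool_pos']+Rt@np.array([-.7,by,-19.2])
    d=p[:2]-r.x[:2];print('barrel in station',c*d[0]+s*d[1],-s*d[0]+c*d[1],p[2],'tool x heading',np.degrees(np.arctan2(Rt[1,0],Rt[0,0])), 'tilt of x',Rt[2,0])
E
python3 fit7.py; python3 -c "
from station import bot;o=bot.get_obs();print(o['tool_pos'],o['clock'])"
```

```text
[ 5.44420223e+02 -1.57545057e+02 -1.30967702e+00 -4.29379419e-01] -75.0389657976959
[[ 0.1 -0. ]
 [ 0.7  0.1]
 [ 0.   0.2]
 [ 0.3  0. ]
 [-0.5 -0. ]
 [-0.7 -0.2]]
barrel in station 0.5683260524768126 -1.3864523494462568 64.4994145318173 tool x heading 104.35785736288128 tilt of x 0.000204479569610172
barrel in station 0.5745303936731636 -0.7951501087133706 64.39781154832471 tool x heading 104.35785736288128 tilt of x 0.000204479569610172
[ 539.75676877 -158.58406841   45.73956516] 7.225
```

Request:
{"method": "drive_tool", "body": {
  "commands": [
    [[0,0.0012,0.001,0,0,0,-0.6],[0,0.0015,0.0025,0,0,0,-0.6],[0,0.0018,0.004,0,0,0,-0.6],[0,0.002,0.0055,0,0,0,-0.6],[0,0.002,0.006,0,0,0,-0.6]]
  ]
}}

```text
clock: 7.85
tool_pos: [540.9, -158.4, 39.9]
tool_rot: [0.611, 0.787, -0.067, -0.052]
contact_force: [-0.2, 0.4, 0.1]
gripper_width: 30.8
```

```bash
python3 snapw.py w8; python3 -c "
from station import bot;o=bot.get_obs();print(o['tool_pos'],o['clock'],o['contact_force'],o['torque'])"
```

```text
7.85 [ 540.92 -158.38   39.91] 0.008 [-0.2  0.4  0.1]
[ 540.93767835 -158.38674957   39.9203978 ] 7.9 [ 1.04205682  0.03864775 -0.52477175] [ 0.04475934 -0.12589735 -0.02107355]
```

View pics/w8.png

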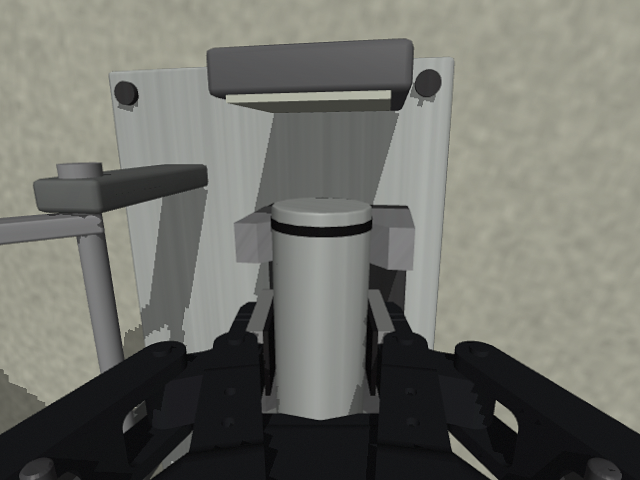

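Request:
{"method": "drive_tool", "body": {
  "commands": [
    [[0,0.0001,0.0004,0,0,0,-0.6],[0,0.0001,0.0008,0,0,0,-0.6],[0,0.0002,0.0012,0,0,0,-0.6],[0,0.0002,0.0014,0,0,0,-0.6],[0,0.0002,0.0014,0,0,0,-0.6]]
  ]
}}

```text
clock: 8.52
tool_pos: [541.2, -158.5, 39.6]
tool_rot: [0.611, 0.787, -0.067, -0.051]
contact_force: [-0.7, 2.0, 9.6]
gripper_width: 30.9
```

```bash
python3 -c "
from station import bot,cams
for i in range(3):
  o=bot.get_obs();print(o['tool_pos'].round(2),o['clock'],o['contact_force'].round(2),o['torque'].round(2)); cams.snapshot('wrist')"
```

```text
[ 541.17 -158.48   39.6 ] 8.525 [-0.66  2.    9.56] [0.29 0.45 0.08]
[ 541.16 -158.47   39.59] 8.575 [-1.14  1.79  8.96] [0.31 0.4  0.07]
[ 541.17 -158.46   39.58] 8.625 [-1.14  2.86  8.57] [0.3  0.45 0.14]
```

Contact with the V: about 9 N straight up and little sideways, so the barrel is centred. Releasing it.

Request:
{"method": "drive_tool", "body": {
  "commands": [
    [[0,0,0,0,0,0,-0.25],[0,0,0,0,0,0,-0.2],[0,0,0,0,0,0,-0.1],[0,0,0,0,0,0,0.05],[0,0,0,0,0,0,0.15]]
  ]
}}

```text
clock: 9.3
tool_pos: [540.7, -158.4, 38.4]
tool_rot: [0.611, 0.787, -0.067, -0.052]
contact_force: [-0.2, -0.7, -0.0]
gripper_width: 49.5
```

```bash
python3 snapw.py w9; python3 -c "
from station import bot;o=bot.get_obs();print(o['tool_pos'],o['clock'],o['contact_force'],o['gripper_width'])"
```

```text
9.3 [ 540.75 -158.4    38.37] 0.002 [-0.2 -0.7 -0. ]
[ 540.7426796  -158.40224834   38.36778398] 9.35 [ 0.69444964 -0.3054525  -0.69126093] 49.189254342838396
```

View pics/w9.png

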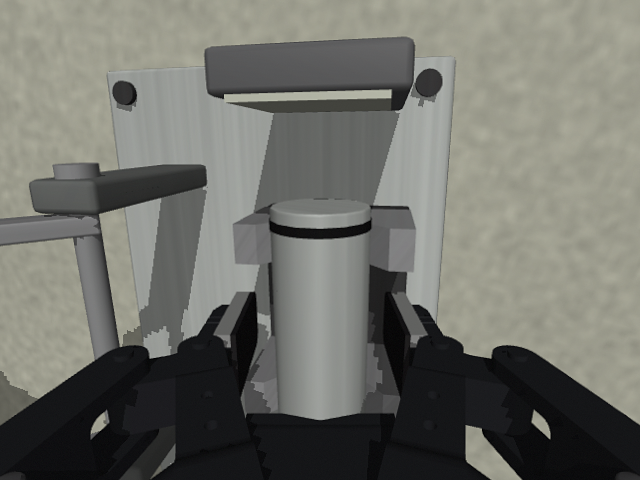

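The barrel is free: the pads stand clear on both sides and it sits along the V. Retracting along the tool axis, away from the lever.

Request:
{"method": "drive_tool", "body": {
  "commands": [
    [[0,0,-0.01,0,0,0,0.15],[0,0,-0.04,0,0,0,0.15],[0,0,-0.09,0,0,0,0.15],[0,0,-0.145,0,0,0,0.2],[0,0,-0.2,0,0,0,0.2]]
  ]
}}

```text
clock: 9.98
tool_pos: [573.6, -149.7, 238.2]
tool_rot: [0.611, 0.787, -0.067, -0.052]
contact_force: [1.1, -0.1, -0.3]
gripper_width: 51.1
```

```bash
cat >> h.py <<'E'
ST=np.array([544.4,-157.5]);YAW=np.radians(-75.5)
def st2w(p):
    c,s=np.cos(YAW),np.sin(YAW);return np.array([ST[0]+c*p[0]-s*p[1],ST[1]+s*p[0]+c*p[1],p[2]])
def w2st(p):
    c,s=np.cos(YAW),np.sin(YAW);d=np.array(p)[:2]-ST;return np.array([c*d[0]+s*d[1],-s*d[0]+c*d[1],p[2]])
def grip(a): return np.array([0,-70+132*np.cos(a)-6*np.sin(a),76+132*np.sin(a)+6*np.cos(a)])
G=20.
def gdelta(bot,p,th,verbose=True):
    "grasp point to station pos p, tilt th"
    o=bot.get_obs();Rt=R.from_quat(o['tool_rot']).as_matrix()
    T=down(YAW+np.pi/2)@R.from_rotvec([th,0,0]).as_matrix()
    w=st2w(p)+T@np.array([0,0,G])
    d=Rt.T@(w-o['tool_pos'])/1000; rv=R.from_matrix(Rt.T@T).as_rotvec()
    gp=w2st(o['tool_pos']-Rt@np.array([0,0,G]))
    if verbose: print('grasp pt st',gp.round(1),'t',round(o['clock'],2),'w',round(o['gripper_width'],1),'F',o['contact_force'].round(1))
    print('p',np.round(p,1),'shift',d.round(4),'turn',rv.round(3))
E
python3 -c "
from h import *
from station import bot,cams
a=cams.snapshot('side');cv2.imwrite('pics/d10.png',cv2.resize(a[60:260,320:520],(600,600)))
a=cams.snapshot('scene');cv2.imwrite('pics/s10.png',cv2.resize(a[110:260,120:270],(600,600)))
g=grip(1.675)
gdelta(bot,g+[0,12,50],.25)
"; python3 snapw.py w10
```

```text
grasp pt st [  0.8  35.3 262.2] t 10.07 w 51.2 F [ 0.  -0.3  0.3]
p [  0.  -77.7 256.7] shift [ 0.0007 -0.1124  0.0235] turn [ 0.089  0.007 -0.003]
10.075 [ 575.71 -150.33  242.48] 0.135 [ 0.  -0.3  0.3]
```

View pics/d10.png

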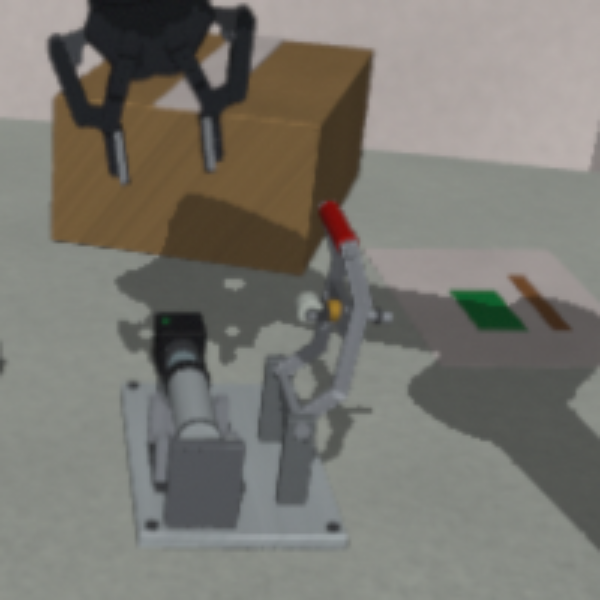

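View pics/s10.png

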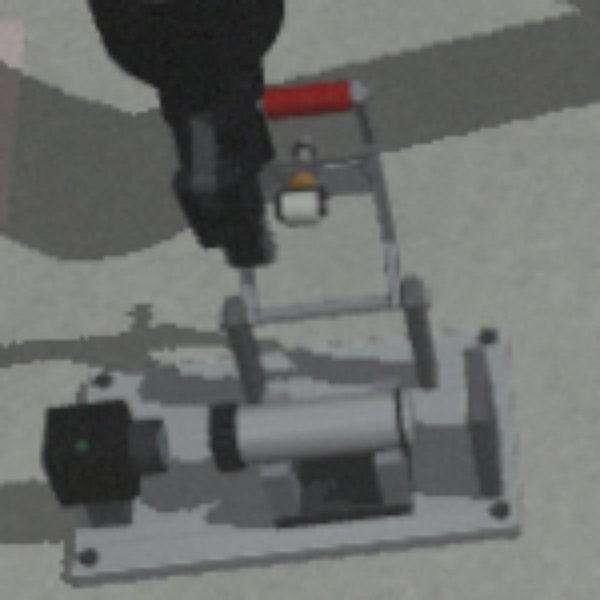

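View pics/w10.png

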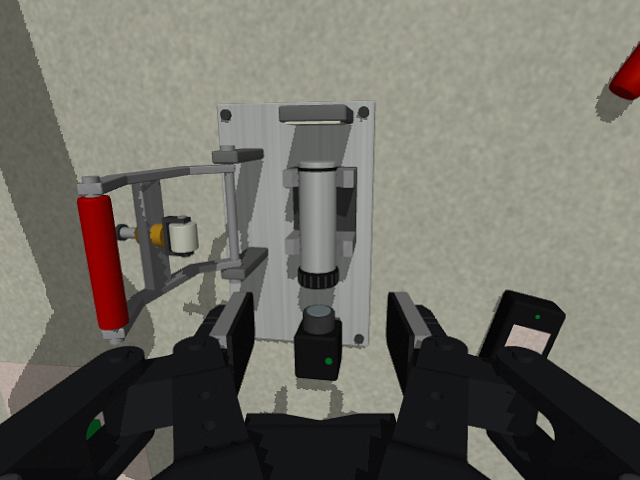

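The wrist view shows the barrel lying straight in the V: rear end at (318,163), bezel at (319,277) in front of the block, and the glass facing the camera. The grip's middle is at about (103,262). I'll check those numbers.

```bash
cat > chk10.py <<'E'
from h import *
import pickle
from station import bot,cams
m=cams.camera_model('wrist');a=cams.snapshot('wrist');cv2.imwrite('pics/w11.png',a);o=bot.get_obs();print(np.abs(o['dq']).max())
cv2.imwrite('pics/w11c.png',cv2.resize(a[90:300,60:380],(800,525),interpolation=cv2.INTER_CUBIC))
def P(p): return proj([st2w(p)],m)[0].round(1)
for X in (-46,46,60): print('barrel top',X,P((X,0,58+ (16 if X<60 else 18))),[P((X,s,58)) for s in(-16,16)])
print('V', [P((x,y,57)) for x in(-37,37) for y in (-30,30)])
for a_ in (1.6,1.65,1.7,1.75): g=grip(a_);print(a_,P(g),P(g+[-36,0,0]),P(g+[36,0,0]))
E
python3 chk10.py
```

```text
0.0519663496281167
barrel top -46 [314.9 161.9] [array([299.2, 160.6]), array([337.9, 160.8])]
barrel top 46 [315.7 274. ] [array([301., 267.]), array([337. , 268.8])]
barrel top 60 [315.4 290.5] [array([301.2, 281.9]), array([336.9, 283.9])]
V [array([283.2, 171.4]), array([355.1, 172.2]), array([285.5, 256.2]), array([353.4, 259.3])]
1.6 [117.9 267.6] [107.9 198.3] [127.3 330.7]
1.65 [107.5 266.6] [ 97.1 197.9] [117.3 329.2]
1.7 [ 97.8 265.4] [ 87.  197.3] [107.9 327.4]
1.75 [ 88.8 264. ] [ 77.8 196.7] [ 99.2 325.5]
```

View pics/w11c.png

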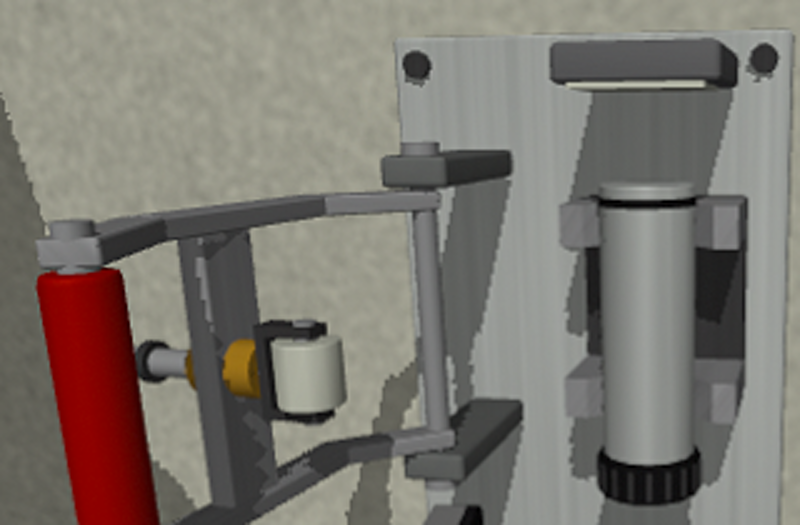

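```bash
python3 -c "
from h import *
from station import bot,cams
g=grip(1.682)+[0,1,0]
gdelta(bot,g+[0,15,58],.25)
"
```

```text
grasp pt st [ -0.   33.6 256.1] t 10.18 w 51.4 F [ 0.4 -0.6 -0.7]
p [  0.  -74.6 264.5] shift [-0.0003 -0.1098  0.0098] turn [ 0.081  0.001 -0.002]
```

Request:
{"method": "drive_tool", "body": {
  "commands": [
    [[0,-0.02,-0.008,0.02,0,0,0.2],[0,-0.05,-0.006,0.04,0,0,0.2],[0,-0.085,0.002,0.065,0,0,0.2],[0,-0.1098,0.0098,0.081,0,-0.002,0.2],[0,-0.1098,0.0098,0.081,0,-0.002,0.2]]
  ]
}}

```text
clock: 10.8
tool_pos: [465.3, -177.5, 244.4]
tool_rot: [0.608, 0.784, -0.099, -0.078]
contact_force: [0.8, 0.2, 0.2]
gripper_width: 51.1
```

```bash
python3 snapw.py w12; python3 -c "
from h import *
from station import bot,cams
import pickle
g=grip(1.682)+[0,1,0]
gdelta(bot,g,.25)
m,o=pickle.load(open('pics/w12.pkl','rb'))
for a in (1.62,1.68,1.74): print(a,proj([st2w(grip(a)+[d,0,0]) for d in (-36,0)],m).round(1).tolist())
"
```

```text
10.8 [ 465.35 -177.5   244.45] 0.059 [0.8 0.2 0.2]
grasp pt st [ -0.3 -75.5 264. ] t 10.85 w 51.3 F [-0.3  0.   0.9]
p [  0.  -89.6 206.5] shift [-0.0004  0.0007  0.0591] turn [-0.002 -0.001 -0.001]
1.62 [[337.7, 203.5], [337.0, 277.7]]
1.68 [[321.6, 202.6], [321.7, 275.7]]
1.74 [[306.4, 201.5], [307.3, 273.5]]
```

View pics/w12.png

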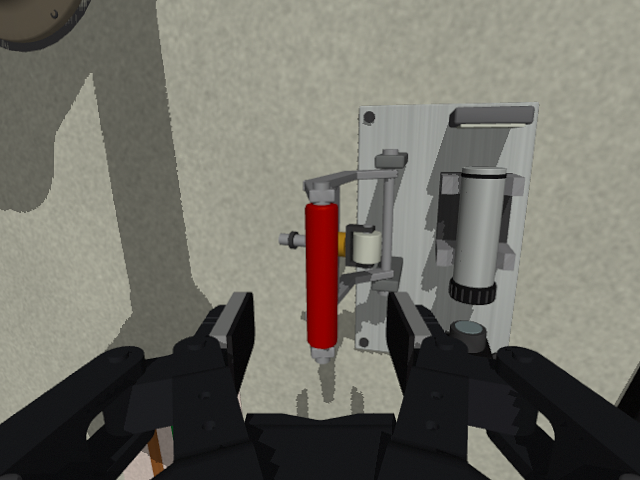

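The bar is centred between the pads (col 321; grip middle row ~276, as predicted). Going down over it.

Request:
{"method": "drive_tool", "body": {
  "commands": [
    [[0,0.0005,0.02,0,0,0,0.2],[0,0.0005,0.045,0,0,0,0.2],[0,0.0005,0.059,0,0,0,0.2],[0,0.0005,0.059,0,0,0,-0.3],[0,0.0005,0.059,0,0,0,-0.8]]
  ],
  "squeeze": 40
}}

```text
clock: 11.48
tool_pos: [453.9, -180.9, 188.0]
tool_rot: [0.608, 0.784, -0.099, -0.076]
contact_force: [0.0, 0.1, 3.0]
gripper_width: 15.8
```

Request:
{"method": "drive_tool", "body": {
  "commands": [
    [[0,0,0,0,0,0,-0.9],[0,0,0,0,0,0,-0.9],[0,0,0,0,0,0,-0.9],[0,0,0,0,0,0,-0.9],[0,0,0,0,0,0,-0.9]]
  ]
}}

```text
clock: 12.1
tool_pos: [453.8, -181.0, 188.0]
tool_rot: [0.608, 0.784, -0.099, -0.076]
contact_force: [1.1, 0.1, 6.1]
gripper_width: 14.8
```

```bash
python3 snapw.py w13; python3 -c "
from h import *
from station import bot,cams
gdelta(bot,grip(1.682),.25)
for a in (1.55,1.4,1.25,1.1,.95,.8): gdelta(bot,grip(a),.25,False)
"
```

```text
12.1 [ 453.77 -180.96  188.03] 0.001 [1.1 0.1 6.1]
grasp pt st [ -0.  -88.7 207.4] t 12.15 w 14.8 F [-0.2  0.6  5.8]
p [  0.  -90.6 206.5] shift [ 0.     -0.0017  0.0013] turn [ 0.     0.001 -0.001]
p [  0.  -73.3 208.1] shift [ 0.      0.0148 -0.0045] turn [ 0.     0.001 -0.001]
p [  0.  -53.5 207.1] shift [ 0.      0.0342 -0.0084] turn [ 0.     0.001 -0.001]
p [  0.  -34.1 203.2] shift [ 0.      0.0539 -0.0094] turn [ 0.     0.001 -0.001]
p [  0.  -15.5 196.4] shift [ 0.      0.0736 -0.0074] turn [ 0.     0.001 -0.001]
p [  0.    1.9 186.9] shift [ 0.0001  0.0928 -0.0025] turn [ 0.     0.001 -0.001]
p [  0.   17.7 174.9] shift [1.000e-04 1.111e-01 5.200e-03] turn [ 0.     0.001 -0.001]
```

View pics/w13.png

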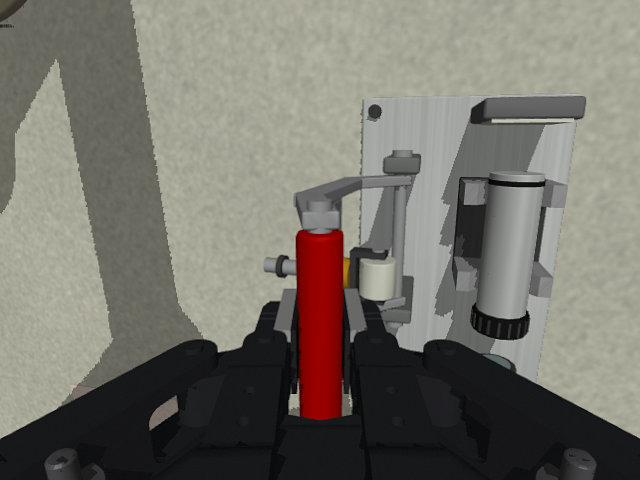

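Request:
{"method": "drive_tool", "body": {
  "commands": [
    [[0,0.0148,-0.0045,0,0,0,-0.9],[0,0.0342,-0.0084,0,0,0,-0.9],[0,0.0539,-0.0094,0,0,0,-0.9],[0,0.0736,-0.0074,0,0,0,-0.9],[0,0.0928,-0.0025,0,0,0,-0.9]]
  ]
}}

```text
clock: 12.78
tool_pos: [541.4, -158.0, 166.8]
tool_rot: [0.608, 0.784, -0.099, -0.077]
contact_force: [-2.3, -0.1, 3.1]
gripper_width: 14.7
```

```bash
python3 -c "
from h import *
from station import bot,cams
gdelta(bot,grip(.95),.25)
for a in (.8,.65,.5,.35,.25,.15): gdelta(bot,grip(a),.25,False)
"; python3 snapw.py w14
```

```text
grasp pt st [ -0.3   1.9 186.2] t 12.78 w 14.7 F [-2.3 -0.1  3.1]
p [  0.    1.9 186.9] shift [-0.0003 -0.0001 -0.0006] turn [-0.002 -0.    -0.   ]
p [  0.   17.7 174.9] shift [-0.0003  0.0181  0.0071] turn [-0.002 -0.    -0.   ]
p [  0.   31.5 160.7] shift [-0.0003  0.035   0.0174] turn [-0.002 -0.    -0.   ]
p [  0.   43.  144.5] shift [-0.0003  0.0502  0.0301] turn [-0.002 -0.    -0.   ]
p [  0.   51.9 126.9] shift [-0.0003  0.0633  0.045 ] turn [-0.002 -0.    -0.   ]
p [  0.   56.4 114.5] shift [-0.0003  0.0707  0.0559] turn [-0.002 -0.    -0.   ]
p [  0.   59.6 101.7] shift [-0.0003  0.077   0.0675] turn [-0.002 -0.    -0.   ]
12.775 [ 541.35 -157.96  166.84] 0.335 [-2.3 -0.1  3.1]
```

View pics/w14.png

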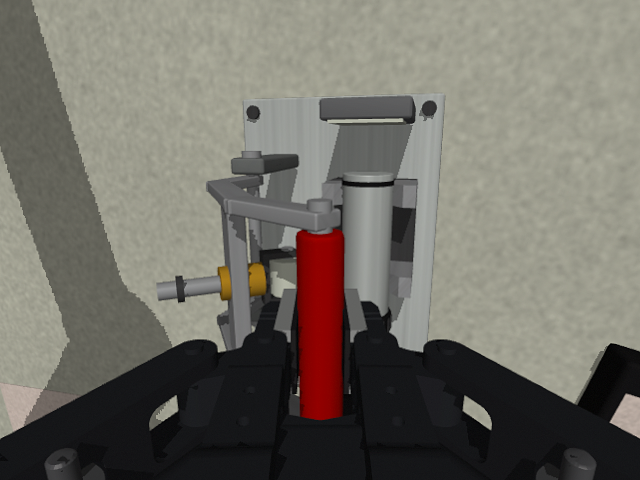

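Request:
{"method": "drive_tool", "body": {
  "commands": [
    [[0,0.0181,0.0071,0,0,0,-0.9],[0,0.035,0.0174,0,0,0,-0.9],[0,0.0502,0.0301,0,0,0,-0.9],[0,0.0633,0.045,0,0,0,-0.9],[0,0.0707,0.0559,0,0,0,-0.9]]
  ]
}}

```text
clock: 13.45
tool_pos: [593.9, -144.3, 93.9]
tool_rot: [0.607, 0.784, -0.099, -0.077]
contact_force: [1.5, 1.5, 2.9]
gripper_width: 14.5
```

```bash
python3 snapw.py w15;python3 -c "
from h import *
from station import bot,cams
a=cams.snapshot('side');cv2.imwrite('pics/d15.png',cv2.resize(a[60:260,320:520],(600,600)))
gdelta(bot,grip(.25),.25)
for a in (.15,.12,.09,.06,.03,0,-.03): gdelta(bot,grip(a),.25,False)
"
```

```text
13.45 [ 593.87 -144.26   93.9 ] 0.162 [1.5 1.5 2.9]
grasp pt st [ -0.4  56.4 112.9] t 13.55 w 14.5 F [0.6 1.3 0.7]
p [  0.   56.4 114.5] shift [-0.0005 -0.0003 -0.0015] turn [-0.001 -0.001  0.   ]
p [  0.   59.6 101.7] shift [-0.0005  0.0059  0.0101] turn [-0.001 -0.001  0.   ]
p [ 0.  60.3 97.8] shift [-0.0005  0.0076  0.0137] turn [-0.001 -0.001  0.   ]
p [ 0.  60.9 93.8] shift [-0.0005  0.0092  0.0173] turn [-0.001 -0.001  0.   ]
p [ 0.  61.4 89.9] shift [-0.0005  0.0106  0.021 ] turn [-0.001 -0.001  0.   ]
p [ 0.  61.8 86. ] shift [-0.0005  0.0119  0.0248] turn [-0.001 -0.001  0.   ]
p [ 0. 62. 82.] shift [-0.0005  0.0131  0.0285] turn [-0.001 -0.001  0.   ]
p [ 0.  62.1 78. ] shift [-0.0005  0.0142  0.0323] turn [-0.001 -0.001  0.   ]
```

View pics/w15.png

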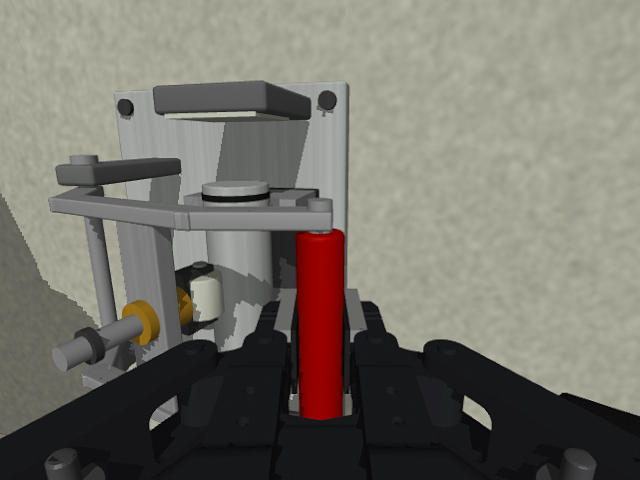

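View pics/d15.png

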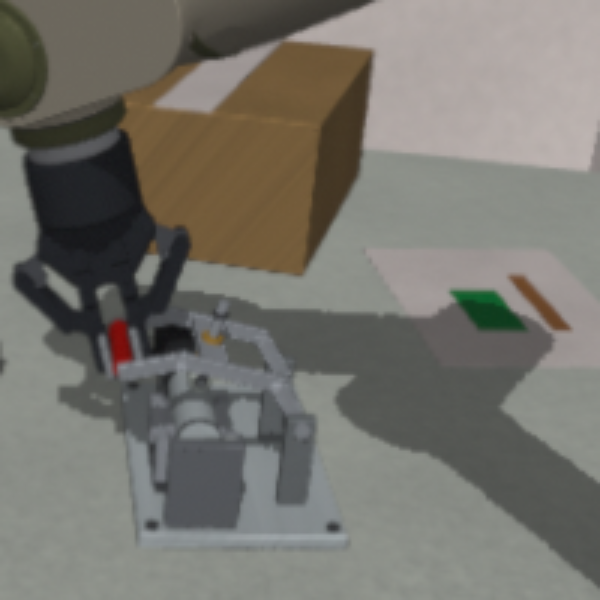

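Request:
{"method": "drive_tool", "body": {
  "commands": [
    [[-0.0003,0.0059,0.0101,0,0,0,-0.9],[-0.0003,0.0076,0.0137,0,0,0,-0.9],[-0.0003,0.0092,0.0173,0,0,0,-0.9],[-0.0003,0.0106,0.021,0,0,0,-0.9],[-0.0003,0.0119,0.0248,0,0,0,-0.9]]
  ],
  "squeeze": 50
}}

```text
clock: 14.18
tool_pos: [598.8, -143.1, 68.6]
tool_rot: [0.608, 0.784, -0.099, -0.077]
contact_force: [-4.3, 5.3, 7.1]
gripper_width: 14.4
```

```bash
python3 -c "
from h import *
from station import bot,cams
a=cams.snapshot('wrist')
gdelta(bot,grip(.03),.25)
for a in (0,-.015,-.03): gdelta(bot,grip(a),.25,False)
"
```

```text
grasp pt st [-0.3 61.3 87.6] t 14.22 w 14.1 F [-3.1  5.   5.9]
p [ 0.  61.8 86. ] shift [-0.0003  0.0009  0.0014] turn [-0.002 -0.001 -0.   ]
p [ 0. 62. 82.] shift [-0.0003  0.0021  0.0052] turn [-0.002 -0.001 -0.   ]
p [ 0.  62.1 80. ] shift [-0.0003  0.0027  0.0071] turn [-0.002 -0.001 -0.   ]
p [ 0.  62.1 78. ] shift [-0.0003  0.0032  0.009 ] turn [-0.002 -0.001 -0.   ]
```

Request:
{"method": "drive_tool", "body": {
  "commands": [
    [[0,0.0005,0.0015,0,0,0,-0.9],[0,0.001,0.003,0,0,0,-0.9],[0,0.0012,0.0045,0,0,0,-0.9],[0,0.0015,0.006,0,0,0,-0.9],[0,0.0015,0.006,0,0,0,-0.9]]
  ]
}}

```text
clock: 14.85
tool_pos: [599.1, -143.0, 62.7]
tool_rot: [0.608, 0.784, -0.099, -0.077]
contact_force: [-3.4, 5.0, 5.8]
gripper_width: 14.3
```

```bash
python3 -c "
from h import *
from station import bot,cams
a=cams.snapshot('wrist');cv2.imwrite('pics/w16.png',a)
a=cams.snapshot('side');cv2.imwrite('pics/d16.png',cv2.resize(a[100:250,320:470],(600,600),interpolation=cv2.INTER_CUBIC))
a=cams.snapshot('scene');cv2.imwrite('pics/s16.png',cv2.resize(a[130:270,110:270],(800,700),interpolation=cv2.INTER_CUBIC)[:600])
gdelta(bot,grip(0),.25)
gdelta(bot,grip(0.0),.25)
"
```

```text
grasp pt st [-0.3 61.5 82.1] t 15.0 w 14.4 F [-3.2  4.8  7.1]
p [ 0. 62. 82.] shift [-0.0003  0.0005 -0.    ] turn [-0.001 -0.001 -0.   ]
grasp pt st [-0.3 61.5 82.1] t 15.0 w 14.4 F [-3.2  4.8  7.1]
p [ 0. 62. 82.] shift [-0.0003  0.0005 -0.    ] turn [-0.001 -0.001 -0.   ]
```

View pics/w16.png

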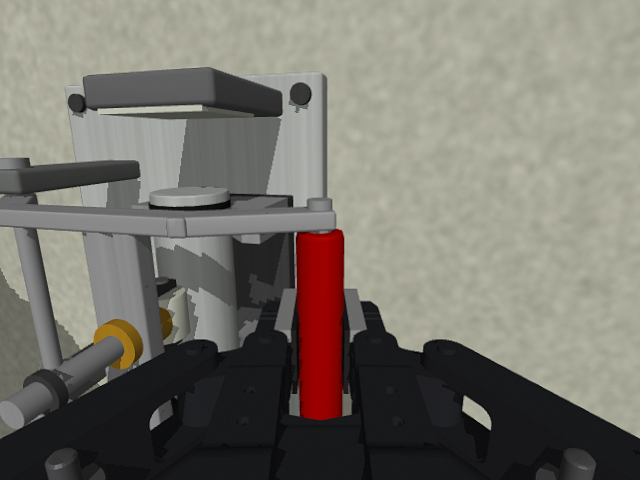

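View pics/d16.png

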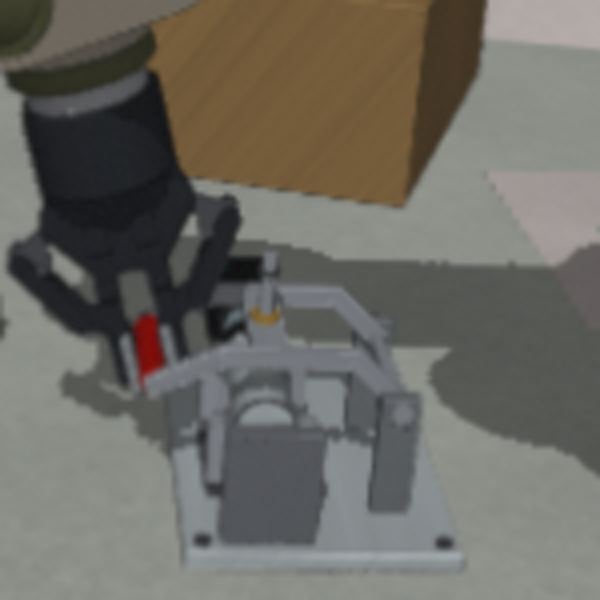

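View pics/s16.png

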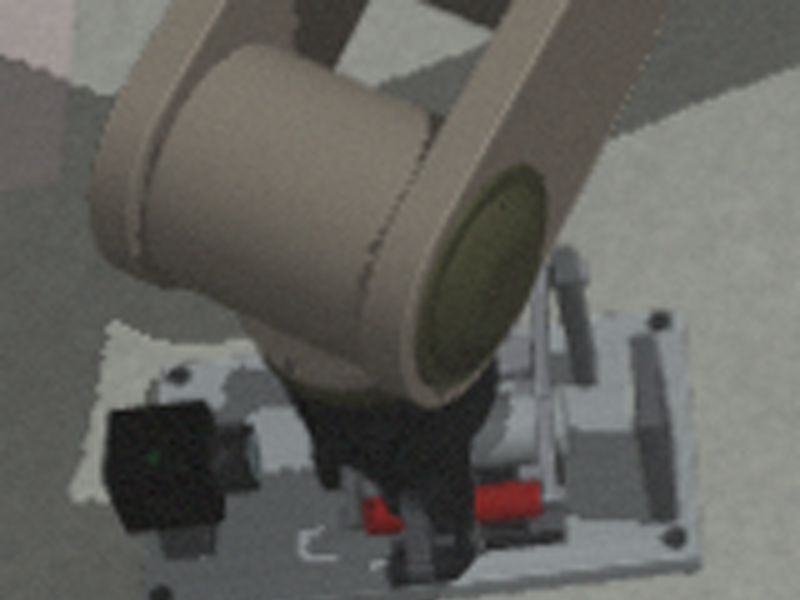

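Force is only about 7 N, which matches the spring. I'll keep pressing until the hard stop shows.

Request:
{"method": "drive_tool", "body": {
  "commands": [
    [[0,0.0003,0.001,0,0,0,-0.9],[0,0.0005,0.002,0,0,0,-0.9],[0,0.0007,0.003,0,0,0,-0.9],[0,0.0007,0.003,0,0,0,-0.9],[0,0.0007,0.003,0,0,0,-0.9]]
  ]
}}

```text
clock: 15.62
tool_pos: [599.2, -143.1, 61.4]
tool_rot: [0.608, 0.784, -0.099, -0.076]
contact_force: [-7.9, 7.4, 18.6]
gripper_width: 14.5
```

```bash
python3 -c "
from h import *
from station import bot,cams
gdelta(bot,grip(0),.25)
cams.snapshot('wrist')
gdelta(bot,grip(0.0),.25)
"
```

```text
grasp pt st [-0.2 61.6 80.8] t 15.62 w 14.5 F [-7.9  7.4 18.6]
p [ 0. 62. 82.] shift [-0.0002  0.0001 -0.0013] turn [-0.  0. -0.]
grasp pt st [-0.2 61.6 80.7] t 15.68 w 14.3 F [-7.   6.3 18.1]
p [ 0. 62. 82.] shift [-0.0002  0.0001 -0.0013] turn [-0. -0. -0.]
```

The stop has been reached: a 3 mm command moved the tool 1.3 mm and the force rose from 7 to 18 N. I'll hold for one call and check for creep and the barrel's position.

Request:
{"method": "drive_tool", "body": {
  "commands": [
    [[0,0,0,0,0,0,-0.9],[0,0,0,0,0,0,-0.9],[0,0,0,0,0,0,-0.9],[0,0,0,0,0,0,-0.9],[0,0,0,0,0,0,-0.9]]
  ]
}}

```text
clock: 16.3
tool_pos: [599.2, -143.1, 61.4]
tool_rot: [0.608, 0.784, -0.099, -0.076]
contact_force: [-6.4, 7.6, 17.9]
gripper_width: 14.3
```

```bash
python3 snapw.py w17; cat > c17.py <<'E'
from h import *
import pickle
m,o=pickle.load(open('pics/w17.pkl','rb'));im=cv2.imread('pics/w17.png')
gp=w2st(o['tool_pos']-R.from_quat(o['tool_rot']).as_matrix()@np.array([0,0,G]));print(gp.round(2))
th=np.linspace(0,2*np.pi,40)
c=proj([st2w((-46,16*np.cos(t),58+16*np.sin(t))) for t in th],m)
cv2.polylines(im,[np.round(c).astype(int)],True,(0,255,0),1)
for y in (-30,-21.6,21.6,30):
  q=proj([st2w((-37,y,57)),st2w((-23,y,57))],m);cv2.line(im,*[tuple(int(v) for v in np.round(p)) for p in q],(0,0,255),1)
cv2.imwrite('pics/w17c.png',cv2.resize(im[150:400,50:350],(720,600),interpolation=cv2.INTER_CUBIC))
E
python3 c17.py
```

```text
16.3 [ 599.2  -143.1    61.36] 0.002 [-6.4  7.6 17.9]
[-0.22 61.61 80.73]
```

View pics/w17c.png

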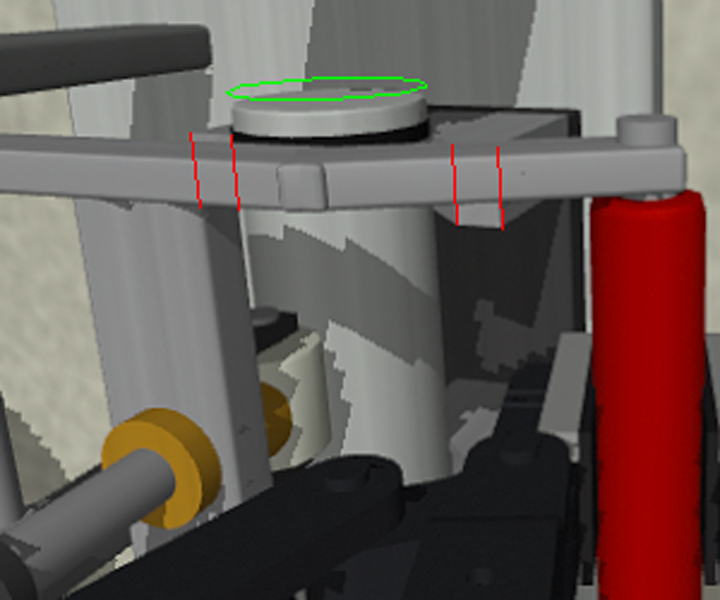

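The barrel is still in the V with the roller on top of the tube. The tool pose is steady and the force is holding at about 18 N, so I'm handing in.

```bash
python3 -c "
from station import bot
print(bot.job_done()); o=bot.get_obs(); print(o['clock'],o['contact_force'],o['tool_pos'])"
```

```text
the job is handed in; nothing more can be done
None
the job is handed in; nothing more can be done
```

The silver barrel is lying in the V-block, glass end towards the camera, and the arm is holding the lever fully down. I handed the job in at about 16.3 s of the 48 s, and no verdict was reported.

- **Placing:** I lowered the barrel into the V until it met it with about 9 N straight up, then let go. Afterwards the wrist picture showed it straight in the block with the bezel clear in front, within 1–2 mm of the expected place.
- **Lever:** I gripped the red bar's middle and swung it down to its stop. The push rose from about 7 N (spring only) to about 18 N and held steady, with no creep over the last 0.6 s. The last picture showed the roller on the tube.
- **Not measured directly:** I worked out the lever angle and the forces on the plunger and V faces from position, push and pictures. The grip height I calculated came out 1.3 mm below the nominal stop, about the size of the calibration error. The wrist camera's positions were also 1–2 mm off sideways, and I corrected for that.
- **Other items:** I never reached for the black barrel, the power supply or the screwdriver. I didn't check their final positions.

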